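# Seat the check probe in the furnace's hidden test socket

### The arm

A 7-joint arm with a two-finger parallel gripper is mounted at the origin on the work surface. World frame = base frame: x ahead of the robot, y to its left, z up, the work surface at z = 0. Lengths are in m, angles in rad, forces in N, time in s.
With the tool pointing down it reaches from about 0.4 to 0.85 m from the base axis. Payload 4.5 kg.
Tool frame: the origin (TCP) lies at the centre of the arm's flange, where the gripper is bolted on; the fingertips stand 166 mm ahead of it and the grasp point (between the pads) lies 147 mm ahead of it (r.grip_depth is the distance from the TCP to the grasp point, in m); z points along the fingers, y is the line along which they close (so a half turn about z gives the same grasp; the last joint's range is limited). The gripper opens to 88 mm and grips with 3 to 60 N. Pads are 18 mm wide; open, the fingers measure 123 mm over their backs; the gripper's body (75 mm by 187 mm) begins 45 mm behind the grasp point.
Start: joints at [1.276, 0.689, -0.195, 1.565, 0.157, 0.902, -0.215], TCP at [0.202, -0.592, 0.405] pointing down, gripper open.
Joint ranges: [-3.01, 3.01], [-0.46, 2.08], [-1.47, 1.51], [0.13, 2.56], [-1, 4.14], [0.04, 2.09], [-2.66, 2.66]. Speed limits (rad/s): [2.57, 2.57, 3.14, 3.14, 3.14, 3.14, 3.14].

### API

Orientations are given as a unit quaternion [x, y, z, w].
In Python, from plant import status, cams, r, finder gives the robot as it stands.
- The arm moves only by the tool play_rows, never from a script. Its argument "rows" is a list of rows, each a list of 7 numbers: the opening in per cent of the stroke, from 0 (shut) to 100 (fully open), then the shift along the tool's x, y, z in m, then the turn, a rotation vector about the tool's x, y, z in degrees. A call has 1 to 8 rows; each row shifts and turns the commanded pose from where the row before left it, along the tool's axes as they then stand; what a row does not reach is not made up. A row lasts 1/8 s, in which the tool goes at most 62.5 mm and 10.7 degrees, less where a joint would pass 70% of its speed; a pose out of reach is approached as far as the arm can. A call with a gripper value outside its range is refused whole. The fingers move at their own pace and stop on an object; "grip_force" is the grip in N (left out, the last holds). Time passes only in rows, so rows that do not move let the fingers close. It gives the time, the measured TCP pose, the force, the opening and the grip force at its end, in the units of the state.
- status.get_state(): the state, without advancing time (a new reading comes with each control period).
- cams.snapshot(name): name is "side" or "top" or "wrist"; returns the picture (420x560x3 uint8, red, green, blue); there is no depth.
- cams.camera_params(name): a dict with "vfov" (degrees; the focal length in pixels is half the picture's height over the tangent of half this angle, whatever the lens; pixels are square), "cx", "cy" (the principal point, pixels), "R" (3x3) and "t" (3): a world point X has camera coordinates R X + t; the wrist camera has in their place "tool_from_camera" (4x4, takes a point from camera to tool coordinates, whose origin is the TCP and whose axes are the flange's). Camera axes: x right, y down, z forward; pixel columns grow to the right and rows downward; lengths in m; the calibration is good to about 2 mm. The wrist camera is an equidistant fisheye: a pixel r from the principal point sees the ray r / f radians off the axis. A picture is of the moment at which its call begins: read the wrist's pose just before it. camera_params takes no time and is no camera call.
- r.finish_job(): hands the job in; it is judged then, once.
Trained networks look in the newest picture that a camera, given by its name, has taken for a name from the list of things; names that differ only in an ending like _2 or _b are one class to them, and where a whole thing is asked for, a point or a joint stands for the part that bears it (a point fixed in the world has none). Each returns a list of dicts, best first, with "score" (0 to 1); they miss things now and then, are a little off and sometimes report something else, mostly with a low value. They report only what shows in the picture. A call takes as long as a camera call. They do not tell look-alikes from the thing itself.
- finder.spot_in(camera, label): "at" ([x, y, z] in m, in the coordinates of the camera as it stood for that picture, good to about 4 mm: the middle of the surface that is visible of it).
- finder.regions_of(camera, label): "mask" (420x560 bool, what is visible of it).
The state is a dict: "clock": time; "q": joint angles; "qd": joint speeds; "joint_torque": joint torques, N m; "tool_pos": TCP position; "eef_rot": TCP orientation; "contact_force": force on the tool from outside, world axes, zero at the start; "moment": the same for the moment, N m; "opening": opening from 0.0 (shut) to 1.0 (fully open); "finger_force": force on a finger pad.
Only numpy, scipy, OpenCV 4.12 (cv2) and the standard library are available. Lean on these libraries where they do the work, as an engineer would, in place of code of your own. Each camera call takes 0.05 s, during which the arm holds its last target. There are 200 camera calls.

### The job

Pick the blue check probe up from the bench, lay it tip-down in the sloping stand and let go, then take it again another way so that you can hold it upright. With its sprung tip, feel along the slot in the furnace's dark cover until the tip drops through the flush dust shutter into the hidden test socket, push it fully home so that the handle sits on the cover, and leave it standing there upright. Do not knock the other things about.

Things in the scene. Friction and masses are not known exactly. Their poses are not given: they have to be found in the camera images.
- probe: Cordless check probe, 170 mm long, about 0.2 kg: square blue handle 26 x 26 x 130 mm, orange band on its last 18 mm at the rear end, and a 10 mm thick steel tip standing 40 mm out of its front face. Origin: on the long axis, at the centre of the handle's front face; +x along the probe towards the tip; y, z square to the handle's sides. Starts lying flat on the bench, axis 13 mm up.
- probe_end (a point): Centre of the probe's rear (orange) end face, 130 mm behind probe along the axis.
- stand: Fixed leaning stand on a dark base plate 130 x 70 x 10 mm. Its open cradle slopes 45 degrees down towards the stand's own +x: two forked yokes with flared mouths, 31 mm wide inside and up to about 3 mm past the handle's axis (flares 16 mm), on a 16 mm wide spine under the handle. The probe is laid in from above, square to the slope. Origin: on the bench under the base; z up.
- stand_seat (a point): Where the centre of the handle's front face rests in the stand: 30 mm along stand +x from its origin, 55 mm above the bench. Orange stop cheeks with a 14 mm gap for the tip catch that face. The yokes hold the handle 0 to 16 mm and 60 to 75 mm behind the face; the sides between them, and the whole handle beyond 75 mm, are open for fingers.
- stand_top (a point): Where the centre of the handle's rear end lies when the probe rests in the stand: 130 mm up the 45 degree slope from stand_seat (its tip then points along stand +x and down).
- furnace: Fixed base of a dental furnace, head taken off: white casing about 310 x 330 mm, flat dark cover with its top 90 mm above the bench. Screen on its own -x side, +y along the slot, z up. A round white firing table, 156 mm across, centred 70 mm along +x from the origin, reaches 60 mm above the cover with its plug and pins. Origin: on the bench under its centre.
- slot_mid (a point): Middle of the slot at the level of the cover's top. The slot is 18 mm wide (furnace x), 120 mm long (furnace y), edged by a bright line; its dark floor lies 8 mm below the cover's top. Hidden in the floor, centred within 38 mm either way of slot_mid, is a 16 x 16 mm test socket under a flush shutter of the same colour, which cannot be seen.
- slot_left (a point): The +y end of the slot (60 mm from slot_mid along furnace +y), at the level of the cover's top.
- shutter (a joint): How far the socket's shutter is pushed down, in m: 0 flush with the slot floor, about 0.032 with the probe fully home. Under 1 N pushes it down, less than the sprung tip gives. The socket takes the whole tip; the handle is too thick for the slot, so when home its front face rests on the cover.
- cast: Bystander: yellow stone dental cast, 75 x 70 x 36 mm, origin at its underside.
- jar: Bystander: jar, 52 mm diameter, 55 mm high, origin at its underside.
- bottle: Bystander: bottle, 40 mm diameter, 90 mm high, origin at its underside.
- bowl: Bystander: small white bowl, 76 mm diameter, 35 mm high, origin at its underside.
- spatula: Bystander: hand spatula, 160 mm long, lying on the bench.
- brush: Bystander: brush, 160 mm long, lying on the bench.
- probe_tip (a point): Round-nosed end of the probe's steel tip when fully out, 40 mm ahead of probe (the point stays there when the tip is pushed in). The tip is sprung: it can be pushed up to 15 mm back into the handle, starting at about 1.2 N and rising to 3 N.
There are look-alikes about, which are no part of the job. Leave any green look-alike of the probe alone. Of the things that look like the stand, take the one that is farthest to the robot's right at the start.

How it is judged:
By the outcome, as a careful person would: the job done as asked, in the order asked, and still so for the second after the job is handed in, with the robot touching nothing.
It also fails if it takes over 67 s, if anything falls off the work surface, if the arm or the gripper's body presses on something with over 40 N, if the wrist force passes 120 N, or if a joint passes its speed limit or range.

## Working session

There is one attempt and no reset: what is moved stays moved. The work goes in short steps, Python scripts to look and compute and a tool call to move; the robot and the scene stay as the last step left them, time stands still between calls to the robot, and variables do not carry over. Pictures are saved under pics/ and viewed, at most 10 in all, crops included, and the job is handed in when it is done.

Besides the shell and the picture viewer there is one more tool, called after "Request:" as name([rows], argument=value, ...), one row to a line, values as JSON. play_rows: Moves the arm, as the interface text tells. Its arguments: {"type":"object","properties":{"rows":{"type":"array","items":{"type":"array","items":{"type":"number"}}},"grip_force":{"type":"number"}},"required":["rows"]}

```bash
ls; mkdir -p pics; cat > h.py <<'E'
import numpy as np, cv2
from scipy.spatial.transform import Rotation as Ro
from plant import status, cams, r, finder
np.set_printoptions(precision=4,suppress=True)
def save(n,f):
    im=cams.snapshot(n); cv2.imwrite('pics/'+f,im[:,:,::-1]); return im
def f_of(p): return 210/np.tan(np.radians(p['vfov'])/2)
def proj(n,X):
    p=cams.camera_params(n); c=np.array(p['R'])@np.array(X)+p['t']; f=f_of(p)
    return np.array([p['cx']+f*c[0]/c[2],p['cy']+f*c[1]/c[2]])
def unproj(n,uv,z):
    p=cams.camera_params(n); f=f_of(p); R=np.array(p['R']); t=np.array(p['t'])
    d=R.T@np.array([(uv[0]-p['cx'])/f,(uv[1]-p['cy'])/f,1]); o=-R.T@t
    return o+d*(z-o[2])/d[2]
def c2w(n,c):
    p=cams.camera_params(n); return np.array(p['R']).T@(np.array(c)-p['t'])
def st():
    s=status.get_state(); return s
def toolpose():
    s=st(); return np.array(s['tool_pos']),Ro.from_quat(s['eef_rot'])
E
python3 - <<'E'
from h import *
a=save('top','top0.png'); b=save('side','side0.png')
cv2.imwrite('pics/both.png',cv2.resize(np.hstack([a,b]),None,fx=.714,fy=.714)[:,:,::-1])
for n in('top','side'):
    p=cams.camera_params(n);print(n,p['vfov'],p['cx'],p['cy'],-np.array(p['R']).T@p['t'])
    for l in ('probe','stand','furnace','cast','jar','bottle','bowl'):
        for d in finder.spot_in(n,l): print(n,l,round(d['score'],2),c2w(n,d['at']),proj(n,c2w(n,d['at'])).round())
print(status.get_state()['clock'],cams.camera_params('wrist'))
E
```

```text
pics
top 48.029876909431636 285.65451816952924 207.68957586628164 [ 0.3728 -0.0358  1.2496]
top probe 0.72 [ 0.4957 -0.3246  0.0266] [398. 199.]
top probe 0.65 [ 0.7224 -0.4233  0.0283] [435. 114.]
top stand 0.92 [ 0.5218 -0.0835  0.0082] [305. 189.]
top stand 0.68 [0.1909 0.2959 0.0107] [157. 314.]
top stand 0.51 [0.6154 0.2772 0.092 ] [162. 146.]
top furnace 0.86 [0.6154 0.2781 0.0867] [162. 146.]
top cast 0.82 [ 0.7318 -0.2556  0.0191] [371. 111.]
top cast 0.4 [ 0.7316 -0.0406  0.0618] [290. 105.]
top jar 0.71 [ 0.6569 -0.1811  0.0567] [344. 135.]
top bottle 0.72 [ 0.7302 -0.0413  0.0627] [290. 106.]
top bottle 0.66 [ 0.6584 -0.1825  0.0537] [345. 135.]
top bowl 0.61 [ 0.3163 -0.2957  0.0147] [386. 268.]
side 54.05575532761527 282.49436711050254 209.40996508917848 [0.278  0.742  0.8007]
side probe 0.75 [ 0.7196 -0.417   0.0228] [244. 143.]
side probe 0.67 [ 0.5018 -0.3171  0.0184] [299. 169.]
side stand 0.96 [ 0.5189 -0.0589  0.0057] [272. 225.]
side stand 0.87 [0.1894 0.3325 0.0083] [381. 386.]
side furnace 0.63 [0.6046 0.3392 0.0902] [177. 320.]
side cast 0.92 [ 0.7367 -0.2499  0.0192] [223. 171.]
side jar 0.8 [ 0.6582 -0.1691  0.0373] [237. 185.]
side bottle 0.86 [ 0.7363 -0.0283  0.0528] [193. 207.]
side bottle 0.67 [ 0.4971 -0.3195  0.0185] [300. 169.]
side bottle 0.41 [ 0.5182 -0.0537  0.0094] [272. 225.]
side bowl 0.9 [ 0.3165 -0.3051  0.0243] [356. 178.]
0.8 {'vfov': 65.70646984690485, 'cx': 283.62955852728294, 'cy': 210.70962650400136, 'tool_from_camera': array([[-0.0008, -0.9475, -0.3196,  0.0842],
       [ 1.    , -0.0006, -0.0005, -0.    ],
       [ 0.0003, -0.3196,  0.9475,  0.0196],
       [ 0.    ,  0.    ,  0.    ,  1.    ]])}
```

View pics/top0.png

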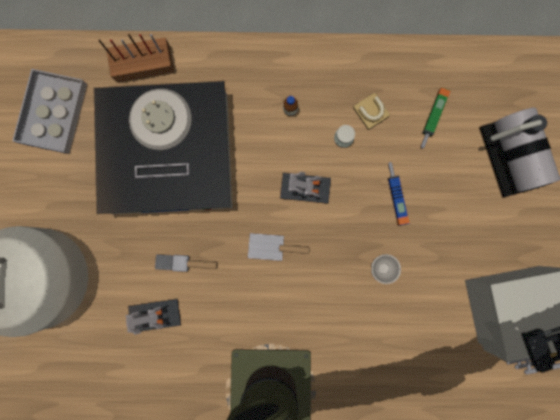

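View pics/side0.png

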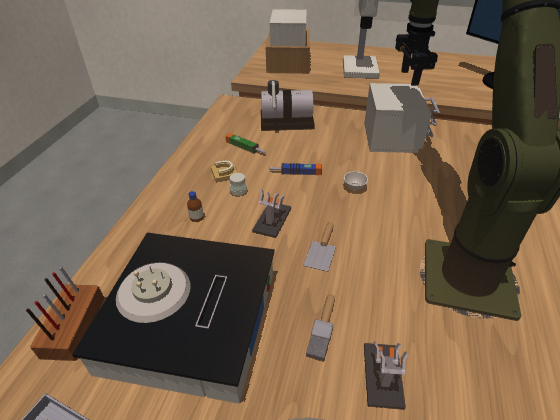

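The top view shows two probe look-alikes: blue at (398,199), with its tip at (390,165) and orange rear at (404,222), and green at (435,118). It shows two stands, at (305,187) and (153,316). I choose the blue probe and the stand at (305,187), which is farthest to the right (-y). The slot runs from (136,171) to (188,171). Next I check the choice in one close crop.

```bash
python3 - <<'E'
from h import *
a=cv2.imread('pics/top0.png'); b=cv2.imread('pics/side0.png')
A=cv2.resize(a[160:230,275:415],None,fx=5.6,fy=5.6,interpolation=cv2.INTER_CUBIC)[:,:784]
B1=cv2.resize(b[180:240,240:300],(200,200),interpolation=cv2.INTER_CUBIC)
B2=cv2.resize(a[155:185,130:195],(433,200),interpolation=cv2.INTER_CUBIC)
C=np.zeros((200,784,3),np.uint8); C[:,:200]=B1; C[:,210:643]=B2
cv2.imwrite('pics/crop1.png',np.vstack([A,C]))
hsv=cv2.cvtColor(a,cv2.COLOR_BGR2HSV)
def com(m): 
    ys,xs=np.nonzero(m); return np.array([xs.mean(),ys.mean()]),len(xs)
w=np.zeros(a.shape[:2],bool); w[160:230,380:415]=1
bl=w&(hsv[...,0]>100)&(hsv[...,0]<130)&(hsv[...,1]>120)
c,n=com(bl);print('blue',c,n,unproj('top',c,.026))
rect=cv2.minAreaRect(np.argwhere(bl)[:,::-1].astype(np.float32));print(rect,[unproj('top',q,.026)[:2] for q in cv2.boxPoints(rect)])
orr=w&(hsv[...,0]<10)&(hsv[...,1]>180)
c,n=com(orr);print('or',c,n,unproj('top',c,.026))
for q in [(136,166),(188,165),(188,176),(136,177)]: print(unproj('top',q,.09))
m=finder.regions_of('top','furnace')
if m:
    mm=m[0]['mask'].astype(np.uint8);print(cv2.minAreaRect(np.argwhere(mm)[:,::-1].astype(np.float32)))
E
```

```text
blue [396.4714 194.1786] 280 [ 0.5092 -0.322   0.026 ]
((397.33935546875, 196.86102294921875), (38.279823303222656, 9.304418563842773), 77.7352294921875) [array([ 0.5485, -0.3019]), array([ 0.554 , -0.3257]), array([ 0.4562, -0.3463]), array([ 0.4507, -0.3227])]
or [nan nan] 0 [nan nan nan]
[0.5637 0.34   0.09  ]
[0.5679 0.2108 0.09  ]
[0.5404 0.21   0.09  ]
[0.5361 0.339  0.09  ]
((161.4362335205078, 147.0685577392578), (129.62619018554688, 135.71859741210938), 87.92996978759766)<stdin>:10: RuntimeWarning: Mean of empty slice.
  ret = ret.dtype.type(ret / rcount)
```

View pics/crop1.png

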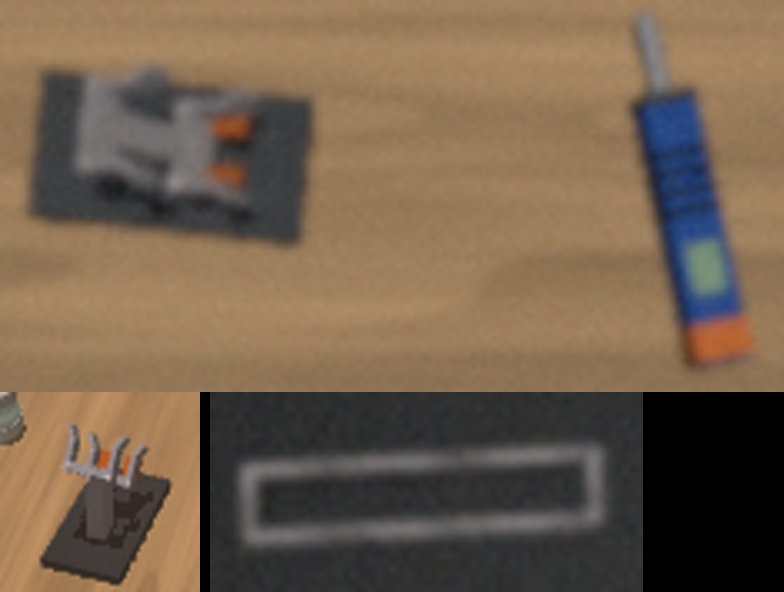

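The crop confirms a blue probe with an orange rear at about (720,340), tip up at (645,15). The chosen stand's orange stops are on its right side at (230,150), so stand +x points to world -y. The slot is a clear bright outline.

```bash
cat >> h.py <<'E'
def plan(pt,Rt,step=None,p0=None,R0=None,quiet=0):
    """rows (body-frame shift/turn per row), interpolating straight"""
    p,R=toolpose()
    if p0 is not None:p=p0
    if R0 is not None:R=R0
    D=R.inv()*Rt; rv=D.as_rotvec(degrees=True); d=np.array(pt)-p
    n=step or int(max(np.ceil(np.linalg.norm(d)/.055),np.ceil(np.linalg.norm(rv)/10),1))
    print('n',n,'dist',np.linalg.norm(d).round(4),'rot',rv.round(2))
    Rc=R
    for i in range(n):
        print((Rc.inv().apply(d/n)).round(4).tolist(),(rv/n).round(2).tolist()); Rc=Rc*Ro.from_rotvec(rv/n,degrees=True)
def frame(z,y):
    z=np.array(z,float);z/=np.linalg.norm(z);y=np.array(y,float);y-=z*(y@z);y/=np.linalg.norm(y)
    return Ro.from_matrix(np.column_stack([np.cross(y,z),y,z]))
E
python3 - <<'E'
from h import *
print([x for x in dir(r) if x[0]!='_'],[x for x in dir(status) if x[0]!='_'])
p,R=toolpose();print(p,R.as_matrix())
cv=lambda x,y:(x/5.6+275,y/5.6+160)
re=unproj('top',cv(720,352),.02);fr=unproj('top',cv(667,95),.02);tip=unproj('top',cv(645,15),.013)
print(re,fr,tip,np.linalg.norm(fr-re))
c=[unproj('top',cv(*q),.01) for q in [(42,72),(312,98),(298,242),(32,214)]];print(np.array(c),np.mean(c,0))
E
```

```text
['Unreachable', 'finish_job', 'grip_depth'] ['get_state']
[ 0.2019 -0.5915  0.4048] [[ 0.9464  0.3229  0.0001]
 [ 0.3229 -0.9464 -0.0002]
 [ 0.      0.0002 -1.    ]]
[ 0.4349 -0.3415  0.02  ] [ 0.5553 -0.3174  0.02  ] [ 0.5944 -0.3087  0.013 ] 0.12284821113079211
[[ 0.5638 -0.0236  0.01  ]
 [ 0.5531 -0.1516  0.01  ]
 [ 0.4845 -0.1454  0.01  ]
 [ 0.4961 -0.0199  0.01  ]] [ 0.5244 -0.0851  0.01  ]
```

```bash
python3 - <<'E'
from h import *
a=np.radians(11.5)
Rt=frame([0,0,-1],[-np.sin(a),np.cos(a),0]) ; print(Rt.as_matrix())
p,R=toolpose(); 
plan([.47,-.335,.36],Rt)
E
```

```text
[[-0.9799 -0.1994  0.    ]
 [-0.1994  0.9799  0.    ]
 [-0.      0.     -1.    ]]
n 18 dist 0.3738 rot [   0.      0.01 -172.66]
[0.0187, -0.0087, 0.0025] [0.0, 0.0, -9.59]
[0.0199, -0.0054, 0.0025] [0.0, 0.0, -9.59]
[0.0205, -0.0021, 0.0025] [0.0, 0.0, -9.59]
[0.0206, 0.0014, 0.0025] [0.0, 0.0, -9.59]
[0.02, 0.0048, 0.0025] [0.0, 0.0, -9.59]
[0.019, 0.0081, 0.0025] [0.0, 0.0, -9.59]
[0.0174, 0.0111, 0.0025] [0.0, 0.0, -9.59]
[0.0153, 0.0139, 0.0025] [0.0, 0.0, -9.59]
[0.0127, 0.0162, 0.0025] [0.0, 0.0, -9.59]
[0.0099, 0.0181, 0.0025] [0.0, 0.0, -9.59]
[0.0067, 0.0195, 0.0025] [0.0, 0.0, -9.59]
[0.0034, 0.0203, 0.0025] [0.0, 0.0, -9.59]
[-0.0001, 0.0206, 0.0025] [0.0, 0.0, -9.59]
[-0.0035, 0.0203, 0.0025] [0.0, 0.0, -9.59]
[-0.0068, 0.0194, 0.0025] [0.0, 0.0, -9.59]
[-0.01, 0.018, 0.0025] [0.0, 0.0, -9.59]
[-0.0129, 0.0161, 0.0025] [0.0, 0.0, -9.59]
[-0.0154, 0.0137, 0.0025] [0.0, 0.0, -9.59]
```

Request:
play_rows([
  [100,0.019,-0.009,0.0025,0,0,-9.6],
  [100,0.02,-0.005,0.0025,0,0,-9.6],
  [100,0.02,-0.002,0.0025,0,0,-9.6],
  [100,0.02,0.001,0.0025,0,0,-9.6],
  [100,0.02,0.005,0.0025,0,0,-9.6],
  [100,0.019,0.008,0.0025,0,0,-9.6],
  [100,0.017,0.011,0.0025,0,0,-9.6],
  [100,0.015,0.014,0.0025,0,0,-9.6],
])

```text
clock: 1.85
tool_pos: [0.3208, -0.4782, 0.3848]
eef_rot: [0.67, 0.743, -0.0, 0.0]
contact_force: [-0.0, 1.0, 0.3]
opening: 0.995
finger_force: 0.0
```

Request:
play_rows([
  [100,0.013,0.016,0.0025,0,0,-9.6],
  [100,0.01,0.018,0.0025,0,0,-9.6],
  [100,0.007,0.02,0.0025,0,0,-9.6],
  [100,0.003,0.02,0.0025,0,0,-9.6],
  [100,0,0.02,0.0025,0,0,-9.6],
  [100,-0.004,0.02,0.0025,0,0,-9.6],
  [100,-0.007,0.019,0.0025,0,0,-9.6],
  [100,-0.01,0.018,0.0025,0,0,-9.6],
])

```text
clock: 2.85
tool_pos: [0.4393, -0.3653, 0.3647]
eef_rot: [0.064, 0.998, -0.0, -0.0]
contact_force: [0.3, 0.9, -0.6]
opening: 1.0
finger_force: 0.0
```

Request:
play_rows([
  [100,-0.013,0.016,0.0025,0,0,-9.6],
  [100,-0.015,0.014,0.0025,0,0,-9.6],
  [100,0,0,0,0,0,0],
])

```text
clock: 3.22
tool_pos: [0.4692, -0.3357, 0.3597]
eef_rot: [-0.102, 0.995, 0.001, 0.0]
contact_force: [0.4, 0.9, -0.5]
opening: 1.002
finger_force: 0.0
```

```bash
cat >> h.py <<'E'
def wray(uv):
    p=cams.camera_params('wrist'); f=f_of(p); d=np.array(uv,float)-[p['cx'],p['cy']]; rr=np.hypot(*d)+1e-9; th=rr/f
    c=np.array([*(np.sin(th)*d/rr),np.cos(th)]); T=np.array(p['tool_from_camera']); P,R=toolpose()
    return P+R.apply(T[:3,3]), R.apply(T[:3,:3]@c)
def wunproj(uv,z):
    o,d=wray(uv); return o+d*(z-o[2])/d[2]
def wc2w(c):
    T=np.array(cams.camera_params('wrist')['tool_from_camera']); P,R=toolpose(); return P+R.apply(T[:3,:3]@np.array(c)+T[:3,3])
def wproj(X):
    p=cams.camera_params('wrist'); f=f_of(p); T=np.array(p['tool_from_camera']); P,R=toolpose()
    c=T[:3,:3].T@(R.inv().apply(np.array(X)-P)-T[:3,3]); rho=np.hypot(c[0],c[1]); th=np.arctan2(rho,c[2])
    return np.array([p['cx'],p['cy']])+f*th*c[:2]/rho
E
python3 - <<'E'
from h import *
s=st();print(s['clock'],np.array(s['q']),np.array(s['tool_pos']),Ro.from_quat(s['eef_rot']).as_matrix())
im=save('wrist','w1.png')
for d in finder.spot_in('wrist','probe'):print(d['score'],wc2w(d['at']),wproj(wc2w(d['at'])))
for d in finder.spot_in('wrist','stand'):print(d['score'],wc2w(d['at']),wproj(wc2w(d['at'])))
hsv=cv2.cvtColor(im,cv2.COLOR_RGB2HSV)
bl=(hsv[...,0]>100)&(hsv[...,0]<130)&(hsv[...,1]>120)&(hsv[...,2]>60)
n,l,sts,c=cv2.connectedComponentsWithStats(bl.astype(np.uint8))
for i in range(1,n):
    if sts[i,4]>150:print(sts[i],c[i],wunproj(c[i],.026))
E
```

```text
3.225 [ 1.0553  0.8431 -0.9527  1.7392  0.8054  1.0015  1.567 ] [ 0.4692 -0.3357  0.3597] [[-0.9793 -0.2024  0.0008]
 [-0.2024  0.9793  0.0012]
 [-0.0011  0.001  -1.    ]]
0.77 [ 0.4892 -0.3337  0.0208] [283.0485 207.9013]
0.69 [ 0.7344 -0.4318  0.0235] [179.2301 359.9339]
0.96 [ 0.5165 -0.1129  0.0091] [451.1705 258.6125]
[ 273  171   26   94 1787] [285.465  221.7678] [ 0.5016 -0.3291  0.026 ]
```

View pics/w1.png

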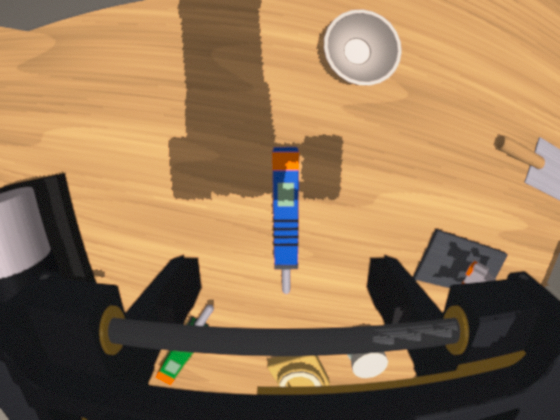

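The wrist view shows the blue probe nearly along the image column: orange rear end at (286,150), front face at (286,267), tip end at (287,292). The chosen stand is at (460,258), green decoy at (180,345).

```bash
python3 - <<'E'
from h import *
im=cv2.imread('pics/w1.png');hsv=cv2.cvtColor(im,cv2.COLOR_BGR2HSV)
F=wunproj((286,267),.026);Rr=wunproj((286,149),.0);R2=wunproj((286,152),.026);T=wunproj((287,292),.013)
print(F,Rr,R2,T,np.linalg.norm(F-R2))
bl=((hsv[...,0]>100)&(hsv[...,0]<130)&(hsv[...,1]>120)&(hsv[...,2]>60)).astype(np.uint8); bl[:170]=0;bl[275:]=0
rows=[(v,np.nonzero(bl[v])[0]) for v in range(205,262,4)]
P=np.array([ (wunproj((c.min()-.5,v),.026)+wunproj((c.max()+.5,v),.026))/2 for v,c in rows if len(c)>15])
W=[np.linalg.norm(wunproj((c.min()-.5,v),.026)-wunproj((c.max()+.5,v),.026)) for v,c in rows if len(c)>15]
k=np.polyfit(P[:,0],P[:,1],1);print('yaw',np.degrees(np.arctan(k[0])),np.polyval(k,[.46,.555]),np.median(W))
a=np.arctan(k[0]); d=np.array([np.cos(a),np.sin(a)])
fx=F[0]; face=np.array([fx,np.polyval(k,fx)]); g=face-.095*d; print('face',face,'grasp',g)
Rt=frame([0,0,-1],[-d[1],d[0],0])
plan([*g,.25],Rt)
print('then down',.25-.1695)
E
```

```text
[ 0.5533 -0.318   0.026 ] [ 0.4313 -0.3427  0.    ] [ 0.4307 -0.3429  0.026 ] [ 0.5933 -0.3085  0.013 ] 0.12505330525974753
yaw 11.367449870657339 [-0.3374 -0.3183] 0.024140943150383107
face [ 0.5533 -0.3186] grasp [ 0.4602 -0.3374]
n 2 dist 0.1099 rot [-0.04 -0.07  0.05]
[0.0036, 0.001, 0.0548] [-0.02, -0.03, 0.02]
[0.0036, 0.001, 0.0548] [-0.02, -0.03, 0.02]
then down 0.08049999999999999
```

Request:
play_rows([
  [100,0.003,0.001,0.055,0,0,0],
  [100,0.003,0.001,0.055,0,0,0],
  [100,0.001,0,0.045,0,0,0],
  [100,0,0,0.025,0,0,0],
  [100,0,0,0.009,0,0,0],
  [100,0,0,0,0,0,0],
], grip_force=30)

```text
clock: 4.12
tool_pos: [0.461, -0.3368, 0.171]
eef_rot: [-0.101, 0.995, -0.0, -0.0]
contact_force: [-0.1, -0.5, 1.0]
opening: 1.0
finger_force: 0.0
```

Request:
play_rows([
  [0,0,0,0,0,0,0],
  [0,0,0,0,0,0,0],
  [0,0,0,0,0,0,0],
  [0,0,0,0,0,0,0],
  [0,0,0,0,0,0,0],
])

```text
clock: 4.75
tool_pos: [0.4611, -0.3362, 0.1708]
eef_rot: [-0.101, 0.995, -0.0, 0.0]
contact_force: [-1.1, 0.3, -0.7]
opening: 0.455
finger_force: 0.0
```

Request:
play_rows([
  [0,0,0,0,0,0,0],
  [0,0,0,0,0,0,0],
  [0,0,0,0,0,0,0],
])

```text
clock: 5.12
tool_pos: [0.4611, -0.3361, 0.1707]
eef_rot: [-0.101, 0.995, 0.0, -0.0]
contact_force: [-0.1, 0.8, -0.2]
opening: 0.291
finger_force: 29.9
```

Request:
play_rows([
  [0,0,0,-0.02,0,0,0],
  [0,0,0,-0.04,0,0,0],
  [0,0,0,-0.05,0,0,0],
  [0,0,0,-0.05,0,0,0],
  [0,0,0,-0.04,0,0,0],
  [0,0,0,0,0,0,0],
])

```text
clock: 5.88
tool_pos: [0.4619, -0.3361, 0.3734]
eef_rot: [-0.101, 0.995, -0.002, 0.002]
contact_force: [0.4, -0.2, -2.4]
opening: 0.295
finger_force: 29.9
```

```bash
python3 - <<'E'
from h import *
p,R=toolpose(); print(p,R.as_matrix(),st()['q'])
im=save('wrist','w2.png')
sp=finder.spot_in('wrist','stand')
for d in sp:print(d['score'],wc2w(d['at']),wproj(wc2w(d['at'])))
E
```

```text
[ 0.4619 -0.3361  0.3734] [[-0.9795 -0.2016  0.0047]
 [-0.2016  0.9795 -0.0028]
 [-0.004  -0.0037 -1.    ]] [ 1.0693  0.8154 -0.9563  1.7459  0.7837  1.0049  1.5853]
0.73 [ 0.3091 -0.2907  0.0166] [357.4097  53.7054]
```

View pics/w2.png

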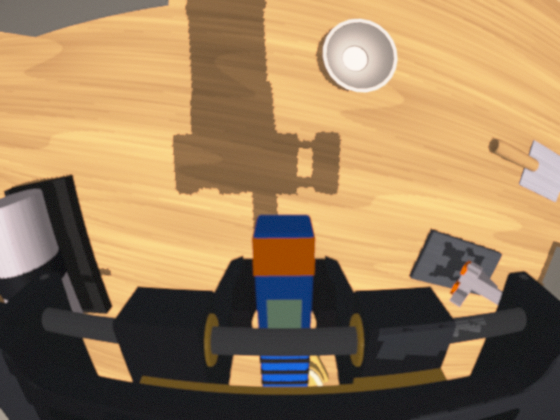

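The probe is held, with the orange end at (283,250) centred between the fingers and the stand at (455,262). Next I move to a viewpoint beside the stand, already turned to its yaw.

```bash
python3 - <<'E'
from h import *
print(wproj(toolpose()[0]+toolpose()[1].apply([.035,0,.1447])),wproj(toolpose()[0]+toolpose()[1].apply([.035,0,.1707])))
a=np.radians(-95); d=np.array([np.cos(a),np.sin(a),0])
Rt=frame([0,0,-1],np.cross([0,0,-1],-d)); print(Rt.as_matrix())
plan([.51,-.23,.37],Rt)
E
```

```text
[283.3413 223.1902] [283.3695 204.1983]
[[ 0.0872  0.9962  0.    ]
 [ 0.9962 -0.0872  0.    ]
 [ 0.      0.     -1.    ]]
n 11 dist 0.1174 rot [ -0.1   -0.08 106.63]
[-0.0064, 0.0086, -0.0] [-0.01, -0.01, 9.69]
[-0.0048, 0.0095, -0.0] [-0.01, -0.01, 9.69]
[-0.0032, 0.0102, -0.0] [-0.01, -0.01, 9.69]
[-0.0014, 0.0106, -0.0] [-0.01, -0.01, 9.69]
[0.0004, 0.0107, -0.0] [-0.01, -0.01, 9.69]
[0.0022, 0.0104, -0.0] [-0.01, -0.01, 9.69]
[0.0039, 0.0099, -0.0] [-0.01, -0.01, 9.69]
[0.0055, 0.0091, -0.0] [-0.01, -0.01, 9.69]
[0.007, 0.0081, -0.0] [-0.01, -0.01, 9.69]
[0.0083, 0.0068, -0.0] [-0.01, -0.01, 9.69]
[0.0093, 0.0053, -0.0] [-0.01, -0.01, 9.69]
```

Request:
play_rows([
  [0,-0.006,0.009,0,0,0,9.7],
  [0,-0.005,0.0095,0,0,0,9.7],
  [0,-0.003,0.01,0,0,0,9.7],
  [0,-0.0015,0.0105,0,0,0,9.7],
  [0,0.0005,0.0105,0,0,0,9.7],
  [0,0.002,0.0105,0,0,0,9.7],
  [0,0.004,0.01,0,0,0,9.7],
  [0,0.0055,0.009,0,0,0,9.7],
])

```text
clock: 6.98
tool_pos: [0.4961, -0.2586, 0.3685]
eef_rot: [0.547, 0.837, -0.001, -0.002]
contact_force: [0.6, 0.1, -1.7]
opening: 0.293
finger_force: 29.9
```

Request:
play_rows([
  [0,0.007,0.008,0,0,0,9.7],
  [0,0.008,0.007,0,0,0,9.7],
  [0,0.009,0.005,0,0,0,9.7],
  [0,0,0,0,0,0,0],
])

```text
clock: 7.48
tool_pos: [0.5101, -0.2294, 0.3691]
eef_rot: [0.736, 0.677, -0.001, -0.001]
contact_force: [0.5, -0.1, -1.8]
opening: 0.292
finger_force: 29.9
```

```bash
python3 - <<'E'
from h import *
from scipy.optimize import least_squares
p,R=toolpose(); print(p,R.as_matrix(),np.array(st()['q']))
def res(v):
    L,th=v; o=[]
    for h,row in ((-.013,238),(.013,215)):
        x=L*np.cos(th)+h*np.sin(th); z=.1577-L*np.sin(th)+h*np.cos(th)
        o.append(wproj(p+R.apply([x,0,z]))[1]-row)
    return o
s=least_squares(res,[.035,0]);print('L',s.x[0],'rear-up deg',np.degrees(s.x[1]),s.cost)
im=save('wrist','w3.png')
for n in('stand','probe'):
  for d in finder.spot_in('wrist',n):print(n,d['score'],wc2w(d['at']),wproj(wc2w(d['at'])))
b=save('side','side1.png')
print(st()['clock'])
cv2.imwrite('pics/w3s.png',np.hstack([im[:,:,::-1],cv2.resize(b[100:280,190:370],(240,240))[:,:,::-1].repeat(1,0)[:240]]) if 0 else im[:,:,::-1])
E
```

```text
[ 0.5101 -0.2294  0.3691] [[ 0.0844  0.9964 -0.0032]
 [ 0.9964 -0.0844  0.0008]
 [ 0.0006 -0.0033 -1.    ]] [ 0.6028  0.6762 -0.4421  1.7952  0.3979  0.7629 -0.1313]
L 0.03053172501118711 rear-up deg 2.165232375026577 1.6155871338926322e-27
stand 0.23 [ 0.525  -0.0999  0.011 ] [287.8669  59.3482]
probe 0.86 [ 0.7398 -0.4217  0.0175] [459.5301 306.7399]
probe 0.67 [ 0.5089 -0.2245  0.2242] [279.8562 284.1792]
7.675
```

View pics/w3.png

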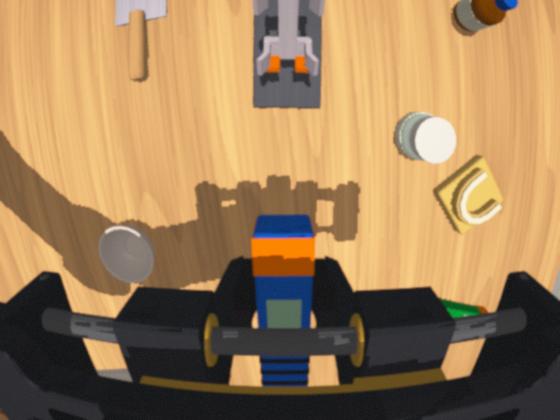

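Wrist view: stand base front edge from (253,106) to (321,106), orange stops at (272,63) and (303,63), and the spine in the column 288, aligned with the held probe.

```bash
python3 - <<'E'
from h import *
c1,c2=wunproj((253,106),.01),wunproj((321,106),.01); print('front corners',c1,c2,np.linalg.norm(c1-c2))
b1,b2=wunproj((256,0),.01),wunproj((320,0),.01)
print('side edges yaw',[np.degrees(np.arctan2(*(q-w)[1::-1])) for q,w in((c1,b1),(c2,b2))])
o1,o2=wunproj((272,63),.05),wunproj((303,63),.05);print('cheeks',o1,o2)
s1=wunproj((288.5,0),.1);print('spine top',s1)
# alt: camera top estimate
yaw=np.radians(-95);xs=np.array([np.cos(yaw),np.sin(yaw),0])
m=(c1+c2)/2-.065*xs;m[2]=0;print('origin from front edge',m)
E
```

```text
front corners [ 0.4856 -0.1456  0.01  ] [ 0.5555 -0.1517  0.01  ] 0.07019055214994933
side edges yaw [np.float64(-96.59757405872668), np.float64(-94.51833836832708)]
cheeks [ 0.5102 -0.1079  0.05  ] [ 0.538  -0.1102  0.05  ]
spine top [ 0.5283 -0.0646  0.1   ]
origin from front edge [ 0.5262 -0.0839  0.    ]
```

```bash
cat > stand.py <<'E'
from h import *
yaw=np.radians(-95);xs=np.array([np.cos(yaw),np.sin(yaw),0]);zz=np.array([0,0,1.])
seat=np.array([.5235,-.1138,.055]); s=np.sqrt(.5); d=s*(xs-zz); nrm=s*(xs+zz)
yh=np.cross(-zz,-xs) # closing axis
def lay(off,g=.1035,tilt=43.5):
    t=np.radians(tilt); tz=-(np.sin(t)*xs+np.cos(t)*zz)
    return seat-g*d+nrm*(.0107+off)-.147*tz, frame(tz,yh)
E
python3 - <<'E'
from stand import *
p1,R1=lay(.07);p2,R2=lay(.002);print(p1,p2,R1.as_matrix())
plan(p1,R1); plan(p2,R2,step=2,p0=p1,R0=R1)
E
```

```text
[ 0.5161 -0.1985  0.2919] [ 0.5203 -0.1506  0.2438] [[ 0.0632  0.9962  0.06  ]
 [ 0.7226 -0.0872  0.6857]
 [ 0.6884 -0.     -0.7254]]
n 5 dist 0.0848 rot [-0.09 43.51 -0.04]
[0.0066, 0.0007, 0.0156] [-0.02, 8.7, -0.01]
[0.0042, 0.0007, 0.0164] [-0.02, 8.7, -0.01]
[0.0016, 0.0007, 0.0169] [-0.02, 8.7, -0.01]
[-0.0009, 0.0007, 0.0169] [-0.02, 8.7, -0.01]
[-0.0035, 0.0007, 0.0166] [-0.02, 8.7, -0.01]
n 2 dist 0.068 rot [0. 0. 0.]
[0.0009, 0.0, 0.034] [0.0, 0.0, 0.0]
[0.0009, 0.0, 0.034] [0.0, 0.0, 0.0]
```

Request:
play_rows([
  [0,0.0065,0.0007,0.0155,0,8.7,0],
  [0,0.004,0.0007,0.0165,0,8.7,0],
  [0,0.0015,0.0007,0.017,0,8.7,0],
  [0,-0.001,0.0007,0.017,0,8.7,0],
  [0,-0.0035,0.0007,0.0165,0,8.7,0],
  [0,0,0,0,0,0,0],
  [0,0,0,0,0,0,0],
])

```text
clock: 8.55
tool_pos: [0.5168, -0.1987, 0.293]
eef_rot: [0.685, 0.628, 0.273, -0.249]
contact_force: [0.6, 1.0, -2.4]
opening: 0.295
finger_force: 29.9
```

```bash
python3 - <<'E'
from stand import *
print(toolpose()[0],np.array(st()['q']),st()['contact_force'])
p1,R1=lay(.02);plan(p1,R1,step=2)
p2,R2=lay(.002);plan(p2,R2,step=3,p0=p1,R0=R1)
im=save('wrist','w4.png'); b=save('side','side2.png')
x,y=proj('side',seat); x,y=int(x),int(y)
S=cv2.resize(b[y-70:y+70,x-93:x+94],(560,420),interpolation=cv2.INTER_CUBIC)
cv2.imwrite('pics/v4.png',cv2.resize(np.hstack([im,S]),(800,300),interpolation=cv2.INTER_AREA)[:,:,::-1])
E
```

```text
[ 0.5168 -0.1987  0.293 ] [ 0.9441  1.0224 -0.901   1.7579 -0.0066  0.7757  0.2078] [ 0.5581  0.9947 -2.3554]
n 2 dist 0.0509 rot [0.11 0.17 0.01]
[0.0004, -0.0004, 0.0255] [0.05, 0.09, 0.0]
[0.0003, -0.0004, 0.0255] [0.05, 0.09, 0.0]
n 3 dist 0.018 rot [0. 0. 0.]
[0.0002, 0.0, 0.006] [0.0, 0.0, 0.0]
[0.0002, 0.0, 0.006] [0.0, 0.0, 0.0]
[0.0002, 0.0, 0.006] [0.0, 0.0, 0.0]
```

View pics/v4.png

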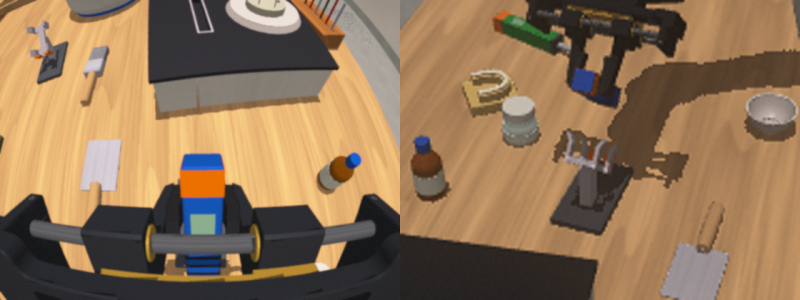

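The probe is held at 45 degrees above the stand. In the side inset its rear is at (585,80) and the cradle at (585,150), with nothing touching. I lower it square to the slope.

Request:
play_rows([
  [0,0.0004,-0.0004,0.0255,0,0,0],
  [0,0.0004,-0.0004,0.0255,0,0,0],
  [0,0,0,0.006,0,0,0],
  [0,0,0,0.006,0,0,0],
  [0,0,0,0.004,0,0,0],
  [0,0,0,0,0,0,0],
])

```text
clock: 9.4
tool_pos: [0.5201, -0.1519, 0.2446]
eef_rot: [0.685, 0.627, 0.273, -0.25]
contact_force: [-0.2, 0.0, -1.1]
opening: 0.29
finger_force: 29.9
```

```bash
python3 - <<'E'
from stand import *
p,R=toolpose();print(p,(lay(.0)[0]-p)@nrm,(lay(.0)[0]-p)@d,(lay(.0)[0]-p)@yh,R.inv().apply(st()['contact_force']),st()['clock'])
E
```

```text
[ 0.5201 -0.1519  0.2446] -0.0035137812146797402 -0.0003160408651106754 1.5180301213608903e-05 [-0.7227 -0.1566  0.7708] 9.4
```

Request:
play_rows([
  [0,0,0,0.0015,0,0,0],
  [60,0,0,0,0,0,0],
  [60,0,0,0,0,0,0],
  [60,0,0,0,0,0,0],
  [60,0,0,0,0,0,0],
])

```text
clock: 10.02
tool_pos: [0.5201, -0.1507, 0.2434]
eef_rot: [0.685, 0.627, 0.273, -0.25]
contact_force: [0.5, 0.3, 0.5]
opening: 0.6
finger_force: 0.0
```

Request:
play_rows([
  [60,0,0,-0.02,0,0,0],
  [60,0,0,-0.04,0,0,0],
  [60,0,0,-0.06,0,0,0],
  [60,0,0,-0.06,0,0,0],
  [60,0,0,0,0,0,0],
])

```text
clock: 10.65
tool_pos: [0.5097, -0.2775, 0.3766]
eef_rot: [0.687, 0.626, 0.275, -0.246]
contact_force: [-0.8, 0.3, -0.7]
opening: 0.605
finger_force: 0.0
```

```bash
python3 - <<'E'
from stand import *
p,R=toolpose();print(p,st()['q'],st()['clock'])
im=save('wrist','w5.png'); b=save('side','side3.png'); t=save('top','top3.png')
for X in (seat,seat-.13*d,seat+.04*d): print('w',wproj(X),'side',proj('side',X),'top',proj('top',X))
for n in('wrist','side','top'):
  for q in finder.spot_in(n,'probe'):
    X=wc2w(q['at']) if n=='wrist' else c2w(n,q['at']); print(n,q['score'],X,'along',-(X-seat)@d,'nrm',(X-seat)@nrm,'lat',(X-seat)@yh)
x,y=map(int,proj('side',seat-.06*d))
S=cv2.resize(b[y-60:y+60,x-80:x+80],(560,420),interpolation=cv2.INTER_CUBIC)
cv2.imwrite('pics/v5.png',cv2.resize(np.hstack([im,S]),(800,300),interpolation=cv2.INTER_AREA)[:,:,::-1])
E
```

```text
[ 0.5097 -0.2775  0.3766] [ 1.0542  0.9383 -0.9358  1.5917 -0.0331  1.0581  0.2339] 10.65
w [284.4214 276.8797] side [275.5904 198.8627] top [317.4842 186.2739]
w [284.3873 163.0849] side [262.3488 193.0441] top [281.2773 177.5235]
w [284.42   305.0044] side [279.1065 200.4078] top [327.5496 188.7065]
wrist 0.74 [ 0.523  -0.0673  0.106 ] along 0.06881286327388604 nrm 0.0033591979835522717 lat -0.0045089950394851305
wrist 0.48 [0.3206 0.2361 0.0174] along 0.20735791323404368 nrm -0.2605340578978258 lat -0.23261585296327175
side 0.69 [ 0.7218 -0.4217  0.0232] along -0.22714172722589293 nrm 0.18218284034429222 lat 0.22439999680653527
side 0.48 [ 0.5238 -0.0199  0.1323] along 0.12080659887542486 nrm -0.01146901329471561 lat -0.007849140857024787
top 0.95 [ 0.7222 -0.4256  0.0273] along -0.22699413691552728 nrm 0.18786135892317257 lat 0.22508142500045888
top 0.68 [ 0.5264 -0.0643  0.1133] along 0.07629704496201198 nrm 0.006198954035070105 lat -0.0014530086858938168
top 0.24 [0.6122 0.2778 0.095 ] along 0.30959750763928584 nrm -0.25309236704932503 lat 0.05424972845402613
```

View pics/v5.png

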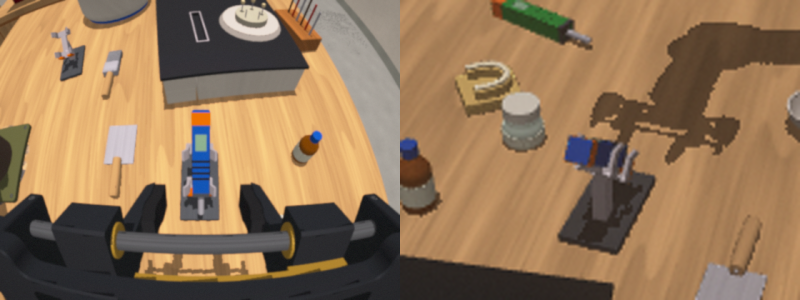

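The probe lies in the cradle. In the wrist view its orange rear is at about (281,160) in full pixels, tip towards (281,295), and the gripper is clear. Next I measure it exactly for the regrasp.

```bash
python3 - <<'E'
from stand import *
im=cv2.imread('pics/w5.png');hsv=cv2.cvtColor(im,cv2.COLOR_BGR2HSV)
H,S,V=cv2.split(hsv)
hand=(((H>100)&(H<130)&(S>120)&(V>50))|(((H<15)|(H>172))&(S>190)&(V>120)))
hand[:140]=0;hand[290:]=0;hand[:,:250]=0;hand[:,310:]=0
def plane(uv,off):  # intersect with plane nrm.(X-seat)=off
    o,dd=wray(uv);k=(off-(o-seat)@nrm)/(dd@nrm);X=o+k*dd;return np.array([-(X-seat)@d,(X-seat)@yh])
for v in range(144,276,6):
    c=np.nonzero(hand[v])[0]
    if len(c)>5:
        A,B=plane((c.min()-.5,v),.013),plane((c.max()+.5,v),.013);print(v,c.min(),c.max(),'along',A[0].round(4),'lat mid',((A+B)/2)[1].round(4),'w',(B-A)[1].round(4))
print('pred rear top edge',wproj(seat-.13*d+.013*nrm),'front top edge',wproj(seat+.013*nrm),wproj(seat-.112*d+.013*nrm))
col=im[140:300,282];print([tuple(x) for x in hsv[146:176:2,282].tolist()])
E
```

```text
156 271 291 along 0.1399 lat mid -0.0033 w 0.0198
162 270 292 along 0.1341 lat mid -0.0033 w 0.0218
168 268 294 along 0.1283 lat mid -0.0033 w 0.0257
174 269 293 along 0.1224 lat mid -0.0033 w 0.0239
180 270 292 along 0.1164 lat mid -0.0033 w 0.0221
186 270 292 along 0.1104 lat mid -0.0033 w 0.0222
192 270 292 along 0.1044 lat mid -0.0034 w 0.0223
198 270 292 along 0.0983 lat mid -0.0034 w 0.0225
204 269 292 along 0.0921 lat mid -0.0039 w 0.0236
210 269 293 along 0.0858 lat mid -0.0034 w 0.0247
216 269 292 along 0.0794 lat mid -0.004 w 0.0239
222 269 293 along 0.073 lat mid -0.0035 w 0.0251
228 269 293 along 0.0664 lat mid -0.0035 w 0.0253
234 271 291 along 0.0598 lat mid -0.0035 w 0.0214
240 268 293 along 0.053 lat mid -0.0041 w 0.0267
246 269 293 along 0.0461 lat mid -0.0036 w 0.0259
252 270 292 along 0.0391 lat mid -0.0036 w 0.024
258 270 292 along 0.032 lat mid -0.0036 w 0.0242
264 267 292 along 0.0247 lat mid -0.0053 w 0.0277
270 266 291 along 0.0172 lat mid -0.0064 w 0.0279
pred rear top edge [284.4554 166.1841] front top edge [284.4492 283.4618] [284.4592 184.4287]
[(15, 133, 205), (17, 124, 235), (17, 126, 235), (14, 108, 222), (119, 96, 168), (120, 125, 187), (5, 153, 225), (14, 255, 238), (14, 255, 239), (14, 255, 238), (14, 255, 239), (14, 255, 238), (14, 255, 239), (14, 255, 238), (12, 218, 229)]
```

```bash
python3 - <<'E'
from stand import *
for f,(r0,r1,c0,c1) in (('w5.png',(252,306,258,308)),('top3.png',(168,200,270,335))):
    hsv=cv2.cvtColor(cv2.imread('pics/'+f),cv2.COLOR_BGR2HSV)
    print(f,'row0',r0,'col0',c0)
    for v in range(r0,r1):
        s=''
        for u in range(c0,c1):
            h,S,V=hsv[v,u]
            s+= 'B' if 100<h<130 and S>110 else 'O' if (h<13 or h>172) and S>170 else '#' if S<70 and V>130 else '.' if V<90 and S<90 else 'w' if 10<h<22 and S>90 else '-'
        print(v,s)
E
```

```text
w5.png row0 252 col0 258
252 -.-########-BBBBBBBBBBBBBBBBBBBBBBB#####--------ww
253 ..-########-BBBBBBBBBBBBBBBBBBBBBBB#####--------ww
254 ..-########-BBBBBBBBBBBBBBBBBBBBBBB#####--------ww
255 ..-########-BBBBBBBBBBBBBBBBBBBBBBB#####--------ww
256 ..-########-BBBBBBBBBBBBBBBBBBBBBBB#####--------ww
257 ..-########-BBBBBBBBBBBBBBBBBBBBBBB#####--------ww
258 .-#########-BBBBBBBBBBBBBBBBBBBBBBB######-------ww
259 -##########-BBBBBBBBBBBBBBBBBBBBBBB-######------ww
260 ############BBBBBBBBBBBBBBBBBBBBBBB-#######-----ww
261 ############BBBBBBBBBBBBBBBBBBBBBBB-########----ww
262 #########-##BBBBBBBBBBBBBBBBBBBBBBB-#########---ww
263 ########----BBBBBBBBBBBBBBBBBBBBBBB-#########---ww
264 #######--OO-BBBBBBBBBBBBBBBBBBBBBBB-#########---ww
265 #######--wO-BBBBBBBBBBBBBBBBBBBBBBB-#########---ww
266 #######--wO-BBBBBBBBBBBBBBBBBBBBBBB##########---ww
267 #######-OwO-BBBBBBBBBBBBBBBBBBBBBBB##########---ww
268 #######-OwO-BBBBBBBBBBBBBBBBBBBBBBB-#########---ww
269 #######-OwO-BBBBBBBBBBBBBBBBBBBBBBB##########---ww
270 ######--OwO--BBBBBBBBBBBBBBBBBBBBBB-#########---ww
271 #####--Owww---BBBBBBBBBBBB
[... 3461 characters left out ...]

190 wwwwwwwwwww........-------------...-----.....--............-wwwww
191 wwwwwwwwww-................-----..--##-----------..........-wwwww
192 wwwwwwwwww-...................---.-#####--##-----..........-wwwww
193 wwwwwwwwww--......................-###----------...........-wwwww
194 wwwwwwwwww-........................--------------..........-wwwww
195 wwwwwwwwww-.................................------........--wwwww
196 wwwwwwwwww-...............................................--wwwww
197 wwwwwwwwww-...............................................-wwwwww
198 wwwwwwwwww---.............................................-wwwwww
199 wwwwwwwwwwwwwww-----------................................-wwwwww
```

The printed patch shows the handle's front face against the orange stops (stops at rows 264-274, face at row 272, tip free to row 300), so the probe is seated and released. Next I go round to the coaxial grasp at its rear end.

```bash
cat >> stand.py <<'E'
def reg(g,lat=-.0028,n=.0005):
    return seat-(g+.147)*d+yh*lat+nrm*n, frame(d,yh)
E
python3 - <<'E'
from stand import *
pm=np.array([.515,-.06,.43]);Rm=frame([0,0,-1],yh)
plan(pm,Rm); p1,R1=reg(.175); plan(p1,R1,p0=pm,R0=Rm); p2,R2=reg(.106);print(p1,p2); print(np.array(st()['q']))
E
```

```text
n 5 dist 0.2203 rot [ -0.16 -43.58   0.05]
[0.0386, -0.0024, 0.021] [-0.03, -8.72, 0.01]
[0.0414, -0.0025, 0.0149] [-0.03, -8.72, 0.01]
[0.0432, -0.0025, 0.0085] [-0.03, -8.72, 0.01]
[0.0439, -0.0025, 0.0018] [-0.03, -8.72, 0.01]
[0.0437, -0.0025, -0.0049] [-0.03, -8.72, 0.01]
n 5 dist 0.2284 rot [  0. -45.   0.]
[0.0349, 0.0021, 0.0294] [0.0, -9.0, 0.0]
[0.0391, 0.0021, 0.0236] [0.0, -9.0, 0.0]
[0.0423, 0.0021, 0.0172] [0.0, -9.0, 0.0]
[0.0444, 0.0021, 0.0103] [0.0, -9.0, 0.0]
[0.0455, 0.0021, 0.0033] [0.0, -9.0, 0.0]
[0.5405 0.1129 0.283 ] [0.5363 0.0643 0.2343]
[ 1.0489  0.9429 -0.9358  1.6    -0.0331  1.057   0.2339]
```

Request:
play_rows([
  [60,0.0385,-0.0024,0.021,0,-8.7,0],
  [60,0.0415,-0.0025,0.015,0,-8.7,0],
  [60,0.043,-0.0025,0.0085,0,-8.7,0],
  [60,0.044,-0.0025,0.002,0,-8.7,0],
  [60,0.0435,-0.0025,-0.005,0,-8.7,0],
])

```text
clock: 11.58
tool_pos: [0.5149, -0.0594, 0.4305]
eef_rot: [0.737, 0.676, -0.002, 0.001]
contact_force: [0.1, 0.8, -0.3]
opening: 0.602
finger_force: 0.0
```

Request:
play_rows([
  [60,0.035,0.002,0.0295,0,-9,0],
  [60,0.039,0.002,0.0235,0,-9,0],
  [60,0.0425,0.002,0.017,0,-9,0],
  [60,0.0445,0.002,0.0105,0,-9,0],
  [60,0.0455,0.002,0.0035,0,-9,0],
  [60,0,0,0,0,0,0],
  [60,0,0,0,0,0,0],
])

```text
clock: 12.45
tool_pos: [0.5404, 0.1112, 0.2831]
eef_rot: [0.681, 0.624, -0.283, 0.258]
contact_force: [-0.1, -0.0, -0.7]
opening: 0.599
finger_force: 0.0
```

```bash
python3 - <<'E'
from stand import *
p,R=toolpose();print(p,st()['q'],R.as_matrix())
p2,R2=reg(.106);plan(p2,R2)
im=save('wrist','w6.png')
hsv=cv2.cvtColor(im,cv2.COLOR_RGB2HSV);H,S,V=cv2.split(hsv)
m=(H<16)&(S>170)&(V>100); n,l,ss,c=cv2.connectedComponentsWithStats(m.astype(np.uint8))
for i in range(1,n):
    if ss[i,4]>60:print('orange',ss[i],c[i])
m=(H>100)&(H<130)&(S>100)&(V>40); n,l,ss,c=cv2.connectedComponentsWithStats(m.astype(np.uint8))
for i in range(1,n):
    if ss[i,4]>60:print('blue',ss[i],c[i])
e=seat-.135*d
for a in (-.013,.013):
  for b in(-.013,.013): print(wproj(e+yh*a+nrm*b))
E
```

```text
[0.5404 0.1112 0.2831] [-0.4196  0.8846 -0.0776  1.7837  0.7872  1.1328 -1.1606] [[ 0.061   0.9961 -0.063 ]
 [ 0.7041 -0.0877 -0.7047]
 [-0.7075 -0.0014 -0.7067]]
n 2 dist 0.0678 rot [-0.08  0.03  0.04]
[0.0007, 0.0, 0.0339] [-0.04, 0.02, 0.02]
[0.0006, 0.0, 0.0339] [-0.04, 0.02, 0.02]
orange [503 122  37  41 452] [522.6681 140.4027]
orange [268 209  48   9 277] [290.6462 211.7834]
orange [426 244  10  17  75] [432.0267 251.04  ]
blue [522 157  23  26 417] [532.7242 169.5803]
blue [273 199  36   8 278] [290.0072 202.5612]
blue [ 270  216   44   43 1804] [291.311  237.0039]
blue [  0 248  49  32 738] [ 20.7832 265.1545]
[263.8992 229.9262]
[265.0724 271.119 ]
[311.0077 229.8454]
[309.6305 271.0187]
```

```bash
python3 - <<'E'
from stand import *
from scipy.optimize import least_squares
im=cv2.imread('pics/w6.png');hsv=cv2.cvtColor(im,cv2.COLOR_BGR2HSV)
print([tuple(x) for x in hsv[194:262:2,291].tolist()])
p,R=toolpose()
def pr(v): 
    L,a,n,pit=v; dd=d*np.cos(pit)+nrm*np.sin(pit); nn=nrm*np.cos(pit)-d*np.sin(pit)
    e=seat-L*d+yh*a+nrm*n; q=lambda y,z,x=0:wproj(e+y*yh+z*nn+x*dd)
    return np.array([q(0,-.013)[1],q(0,.013)[1],q(-.013,0)[0],q(.013,0)[0],q(0,-.013,.018)[1]])
obs=np.array([217.5,259.5,269.5,314,208])
for x in ([.13,0,0,0],):
    s=least_squares(lambda v:pr(v)-obs,x);print(s.x,np.degrees(s.x[3]),s.fun)
    s=least_squares(lambda v:pr([*v,0])-obs,x[:3]);print(s.x,s.fun)
E
```

```text
[(174, 19, 133), (168, 19, 131), (118, 66, 112), (109, 210, 103), (108, 221, 104), (108, 228, 102), (113, 175, 102), (178, 122, 115), (14, 255, 140), (14, 255, 142), (12, 221, 148), (158, 91, 109), (109, 207, 150), (108, 221, 189), (108, 223, 198), (108, 215, 199), (108, 225, 196), (108, 227, 197), (108, 219, 198), (108, 222, 198), (108, 218, 200), (108, 220, 199), (108, 216, 201), (108, 219, 199), (109, 213, 204), (108, 213, 204), (108, 215, 202), (108, 219, 201), (108, 214, 204), (108, 216, 203), (108, 213, 204), (108, 211, 205), (120, 96, 185), (14, 113, 226)]
[ 0.1294  0.0025 -0.0051  0.0179] 1.0269401117335268 [ 0.1144 -0.2791 -0.2823  0.2835  0.1635]
[ 0.1294  0.0026 -0.005 ] [ 0.3943 -0.3319 -0.2762  0.2774 -0.0891]
```

Request:
play_rows([
  [60,0.0015,0.0015,0.017,0,0,0],
  [60,0.0015,0.0015,0.016,0,0,0],
  [60,0,0,0,0,0,0],
])

```text
clock: 12.88
tool_pos: [0.5416, 0.0876, 0.2572]
eef_rot: [0.682, 0.623, -0.284, 0.258]
contact_force: [0.3, 1.0, 0.6]
opening: 0.597
finger_force: 0.0
```

```bash
python3 - <<'E'
from stand import *
from scipy.optimize import least_squares
p,R=toolpose(); g=seat-(p+.147*R.apply([0,0,1])); print('tool: along',g@d,'lat',-(g@yh),'nrm',-(g@nrm))
im=save('wrist','w7.png'); hsv=cv2.cvtColor(im,cv2.COLOR_RGB2HSV)
for v in range(228,268,8):
    row=hsv[v]; c=[u for u in range(230,340) if 100<row[u,0]<130 and row[u,1]>150 and row[u,2]>140]; print(v,min(c,default=0),max(c,default=0))
for u in (283,291):
    print(u,[(v,tuple(hsv[v,u].tolist())) for v in range(186,296,3)])
cv2.imwrite('pics/w7c.png',cv2.resize(im[150:330,180:400],None,fx=3,fy=3)[:,:,::-1])
E
```

```text
tool: along 0.13901295614665654 lat -9.917644289801386e-05 nrm 0.0002926761576635033
228 0 0
236 0 0
244 0 0
252 260 313
260 261 312
283 [(186, (172, 22, 125)), (189, (173, 17, 121)), (192, (167, 19, 122)), (195, (173, 19, 122)), (198, (173, 17, 122)), (201, (177, 19, 122)), (204, (172, 21, 133)), (207, (171, 18, 139)), (210, (174, 18, 138)), (213, (173, 17, 138)), (216, (118, 51, 124)), (219, (109, 202, 110)), (222, (108, 225, 109)), (225, (108, 217, 108)), (228, (109, 208, 109)), (231, (135, 106, 94)), (234, (14, 255, 146)), (237, (14, 255, 145)), (240, (14, 255, 147)), (243, (11, 203, 161)), (246, (113, 165, 125)), (249, (109, 213, 190)), (252, (108, 220, 206)), (255, (108, 219, 206)), (258, (108, 217, 208)), (261, (108, 219, 210)), (264, (108, 214, 210)), (267, (108, 213, 210)), (270, (108, 213, 212)), (273, (108, 215, 212)), (276, (108, 214, 214)), (279, (108, 210, 213)), (282, (108, 212, 215)), (285, (108, 205, 216)), (288, (108, 209, 218)), (291, (108, 203, 219)), (294, (123, 78, 189))]
291 [(186, (168, 21, 122)), (189, (167, 16, 115)), (192, (171, 15, 118)), (195, (167, 19, 119)), (198, (170, 19, 118)), (201, (173, 19, 121)), (204, (169, 16, 127)), (207, (173, 18, 131)), (210, (170, 17, 134)), (213, (169, 21, 135)), (216, (120, 52, 118)), (219, (109, 207, 107)), (222, (109, 206, 110)), (225, (109, 215, 109)), (228, (109, 215, 108)), (231, (135, 104, 96)), (234, (13, 255, 145)), (237, (14, 255, 147)), (240, (14, 255, 147)), (243, (11, 204, 161)), (246, (113, 169, 127)), (249, (108, 217, 188)), (252, (108, 217, 208)), (255, (108, 217, 207)), (258, (107, 223, 209)), (261, (108, 214, 210)), (264, (108, 210, 211)), (267, (108, 213, 210)), (270, (108, 212, 212)), (273, (108, 213, 213)), (276, (108, 210, 215)), (279, (108, 210, 215)), (282, (108, 209, 216)), (285, (108, 210, 216)), (288, (108, 210, 217)), (291, (108, 206, 218)), (294, (123, 78, 187))]
```

View pics/w7c.png

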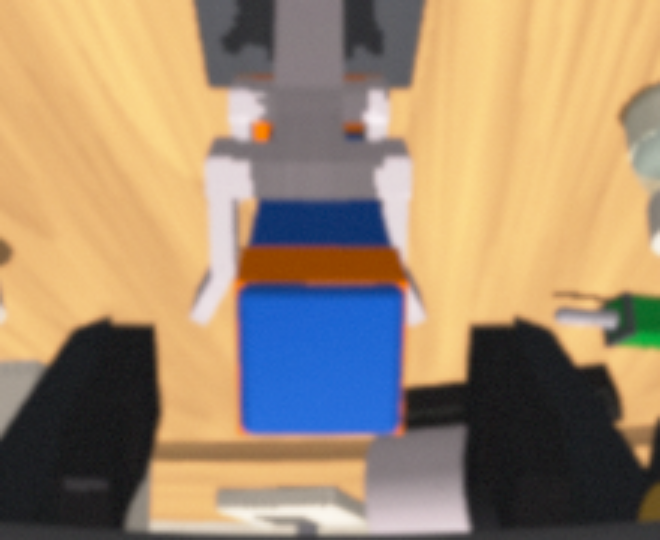

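The probe's rear face spans (238-403, 285-432) in the crop, about 1 mm right of the finger middle. The cradle holds it square and the green decoy is clear. I solve for the small correction.

```bash
python3 - <<'E'
from stand import *
from scipy.optimize import least_squares
p,R=toolpose()
def pr(v):
    L,a,n=v; q=lambda y,z,x=0:wproj(p+R.apply([n+z,a+y,.147+L+x]))
    return np.array([q(0,.013)[1],q(0,-.013)[1],q(-.013,0)[0],q(.013,0)[0],q(0,.013,.018)[1]])
s=least_squares(lambda v:pr(v)-[245,294,259.3,314.7,231],[.01,0,0]);print('rear: ahead of grasp, tool y, tool x',s.x,s.fun)
E
```

```text
rear: ahead of grasp, tool y, tool x [0.006  0.0022 0.0088] [ 0.5577 -0.177  -0.0355  0.0356 -0.4413]
```

```bash
python3 - <<'E'
from stand import *
from scipy.optimize import least_squares
f='side3.png';hsv=cv2.cvtColor(cv2.imread('pics/'+f),cv2.COLOR_BGR2HSV)
for v in range(184,208):
    print(v,''.join('O' if (h<16 or h>172) and S>150 else ('B' if V>120 else 'b') if 100<h<130 and S>110 else '#' if S<70 and V>130 else '.' for h,S,V in hsv[v,248:290]))
for n in(0,-.006): 
  for a,b in((-.013,-.013),(-.013,.013),(.013,-.013),(.013,.013)):
    X=seat-.132*d+nrm*(n+b)+yh*a;print(n,a,b,'side',proj('side',X),'top',proj('top',X))
E
```

```text
184 ..........................................
185 ..........................................
186 ..........................................
187 ..........................................
188 ..........................................
189 ..........................................
190 ............#.............................
191 .........BBBB.............................
192 .........BBBBBBBB.OO......................
193 ........BBBBBBBBBbOO....b.................
194 ........BBBBBBBBBbOO........#.............
195 ........BBBBBBBBB.OO.......#..............
196 ........BBBBBBBBB.O.......##......#.......
197 ........BBBBBBBBBOO.......#......#........
198 .......BBBBBBBBBbOO.......#.....##........
199 .......BbBBBBBBB.OO......##.....#.........
200 ..........bBBbBB.OO......#.....##.........
201 ..............bbOO.......#.....#..O.......
202 ...........##...O........#.....#..........
203 ...........#..........####...O##..........
204 ......................####...O##..........
205 .................##...###....##..O........
206 ........................#...###...........
207 .............................##...........
0 -0.013 -0.013 side [265.7479 199.0611] top [276.3081 182.9503]
0 -0.013 0.013 side [268.1596 188.9671] top [283.9802 182.7028]
0 0.013 -0.013 side [256.1141 196.8977] top [277.4285 172.1501]
0 0.013 0.013 side [258.5179 186.8696] top [285.1051 171.7219]
-0.006 -0.013 -0.013 side [265.1908 201.3927] top [274.5734 183.0063]
-0.006 -0.013 0.013 side [267.6034 191.2951] top [282.1869 182.7607]
-0.006 0.013 -0.013 side [255.5588 199.2141] top [275.6928 172.247 ]
-0.006 0.013 0.013 side [257.9635 189.1824] top [283.3108 171.822 ]
```

Request:
play_rows([
  [60,0.008,0.0018,0,0,0,0],
  [60,0,0,0.012,0,0,0],
  [60,0,0,0.012,0,0,0],
  [60,0,0,0.012,0,0,0],
  [60,0,0,0,0,0,0],
])

```text
clock: 13.55
tool_pos: [0.5416, 0.0689, 0.2261]
eef_rot: [0.681, 0.623, -0.284, 0.258]
contact_force: [0.1, 0.1, -0.5]
opening: 0.6
finger_force: 0.0
```

```bash
python3 - <<'E'
from stand import *
from scipy.optimize import least_squares
p,R=toolpose(); g=seat-(p+.147*R.apply([0,0,1])); print('along',g@d,'lat',-(g@yh),'nrm',-(g@nrm),st()['contact_force'],st()['q'])
im=save('wrist','w8.png'); hsv=cv2.cvtColor(im,cv2.COLOR_RGB2HSV)
for v in range(230,400,10):
    row=hsv[v]; c=[u for u in range(230,340) if 100<row[u,0]<130 and row[u,1]>150 and row[u,2]>100]; print(v,min(c,default=0),max(c,default=0),end='; ')
print([(v,''.join('B' if 100<hsv[v,u,0]<130 and hsv[v,u,1]>140 else 'O' if hsv[v,u,0]<16 and hsv[v,u,1]>180 else '.' for u in (283,287))) for v in range(220,400,4)])
E
```

```text
along 0.103808840602407 lat 0.001713257312715513 nrm -0.008531959571422 [ 0.1214  0.0794 -0.4835] [-0.3735  0.971  -0.0413  1.8322  0.8765  1.0066 -1.233 ]
230 0 0; 240 0 0; 250 0 0; 260 260 305; 270 258 307; 280 256 309; 290 0 0; 300 0 0; 310 250 315; 320 250 314; 330 0 0; 340 0 0; 350 0 0; 360 0 0; 370 0 0; 380 0 0; 390 0 0; [(220, '..'), (224, '..'), (228, '..'), (232, '..'), (236, '..'), (240, '..'), (244, '..'), (248, '..'), (252, '..'), (256, 'BB'), (260, 'BB'), (264, 'BB'), (268, 'BB'), (272, 'BB'), (276, 'BB'), (280, 'BB'), (284, 'OO'), (288, 'OO'), (292, 'OO'), (296, 'OO'), (300, 'OO'), (304, '..'), (308, 'BB'), (312, 'BB'), (316, 'BB'), (320, 'BB'), (324, 'BB'), (328, '..'), (332, '..'), (336, '..'), (340, '..'), (344, '..'), (348, '..'), (352, '..'), (356, 'BB'), (360, '..'), (364, '..'), (368, '..'), (372, '..'), (376, '..'), (380, '..'), (384, '..'), (388, '..'), (392, '..'), (396, '..')]
```

Request:
play_rows([
  [0,0,0,0,0,0,0],
  [0,0,0,0,0,0,0],
  [0,0,0,0,0,0,0],
  [0,0,0,0,0,0,0],
  [0,0,0,0,0,0,0],
], grip_force=40)

```text
clock: 14.22
tool_pos: [0.5414, 0.0705, 0.2269]
eef_rot: [0.681, 0.624, -0.283, 0.258]
contact_force: [-3.5, 3.5, 3.2]
opening: 0.292
finger_force: 40.0
```

```bash
python3 - <<'E'
from stand import *
from scipy.optimize import least_squares
p,R=toolpose()
q=lambda L,x,o=0:wproj(p+R.apply([x+.013,0,.147+L+o]))[1]
s=least_squares(lambda v:[q(*v)-305.5,q(*v,.018)-282],[-.03,0]);print(s.x)
print(st()['contact_force'],st()['opening'])
Rm=frame([0,0,-1],yh); pm=p+nrm*.08; 
plan(pm,R); 
E
```

```text
[-0.0222 -0.0043]
[-3.508   3.4669  3.2266] 0.2919103751005667
n 2 dist 0.08 rot [0. 0. 0.]
[-0.04, 0.0, 0.0] [0.0, 0.0, 0.0]
[-0.04, 0.0, 0.0] [0.0, 0.0, 0.0]
```

Request:
play_rows([
  [0,-0.015,0,0,0,0,0],
  [0,-0.03,0,0,0,0,0],
  [0,-0.04,0,0,0,0,0],
  [0,0,0,0,0,0,0],
])

```text
clock: 14.72
tool_pos: [0.5372, 0.0064, 0.2894]
eef_rot: [0.683, 0.621, -0.282, 0.26]
contact_force: [0.8, 0.1, -2.5]
opening: 0.298
finger_force: 40.0
```

```bash
python3 - <<'E'
from stand import *
p,R=toolpose();print(p,st()['opening'],st()['contact_force'])
fy=np.radians(91.9); y=np.array([np.cos(fy),np.sin(fy),0])
Rt=frame([0,0,-1],[np.sin(fy),-np.cos(fy),0]);print(Rt.as_matrix())
pm=np.array([.54,.08,.42]);plan(pm,Rt); plan([.552,.275,.42],Rt,p0=pm,R0=Rt)
E
```

```text
[0.5372 0.0064 0.2894] 0.29828174504204796 [ 0.7818  0.0954 -2.4666]
[[-0.0332  0.9995  0.    ]
 [ 0.9995  0.0332  0.    ]
 [ 0.      0.     -1.    ]]
n 5 dist 0.1499 rot [-2.6  45.11 -6.96]
[-0.0081, -0.0007, -0.0289] [-0.52, 9.02, -1.39]
[-0.0035, -0.0006, -0.0298] [-0.52, 9.02, -1.39]
[0.0012, -0.0003, -0.03] [-0.52, 9.02, -1.39]
[0.0059, 0.0, -0.0294] [-0.52, 9.02, -1.39]
[0.0104, 0.0005, -0.0281] [-0.52, 9.02, -1.39]
n 4 dist 0.1954 rot [0. 0. 0.]
[0.0486, 0.0046, 0.0] [0.0, 0.0, 0.0]
[0.0486, 0.0046, 0.0] [0.0, 0.0, 0.0]
[0.0486, 0.0046, 0.0] [0.0, 0.0, 0.0]
[0.0486, 0.0046, 0.0] [0.0, 0.0, 0.0]
```

Request:
play_rows([
  [0,-0.008,-0.0007,-0.029,-0.5,9,-1.4],
  [0,-0.0035,-0.0006,-0.03,-0.5,9,-1.4],
  [0,0.001,-0.0003,-0.03,-0.5,9,-1.4],
  [0,0.006,0,-0.0295,-0.5,9,-1.4],
  [0,0.0105,0.0005,-0.028,-0.5,9,-1.4],
  [0,0,0,0,0,0,0],
])

```text
clock: 15.48
tool_pos: [0.5406, 0.0835, 0.4192]
eef_rot: [0.694, 0.72, -0.0, -0.001]
contact_force: [0.8, -0.6, -2.6]
opening: 0.294
finger_force: 40.0
```

Request:
play_rows([
  [0,0.049,0.005,0,0,0,0],
  [0,0.049,0.005,0,0,0,0],
  [0,0.049,0.005,0,0,0,0],
  [0,0.0,0.0,0,0,0,0],
  [0,0,0,0,0,0,0],
])

```text
clock: 16.1
tool_pos: [0.549, 0.2306, 0.4162]
eef_rot: [0.693, 0.72, -0.004, -0.001]
contact_force: [0.2, -0.4, -1.8]
opening: 0.292
finger_force: 40.0
```

```bash
python3 - <<'E'
from stand import *
p,R=toolpose();print(p,R.as_matrix(),st()['q'],st()['clock'])
im=save('wrist','w9.png'); b=save('side','side4.png'); t=save('top','top4.png')
P=lambda x,z,y=0:p+R.apply([x,y,z])
for nm,x,z in(('rear',0,.118),('rearface+13',.013,.118),('front+13',.013,.248),('face',0,.248),('tip',0,.288)): print(nm,wproj(P(x,z)).round(1),'side',proj('side',P(x,z)).round(1))
for n in('wrist','side'):
  for q in finder.spot_in(n,'probe_tip')[:3]: 
    X=wc2w(q['at']) if n=='wrist' else c2w(n,q['at']); print(n,q['score'],X,'tool',R.inv().apply(X-p))
def asc(img,r,c,st=1):
    h3=cv2.cvtColor(img,cv2.COLOR_RGB2HSV)
    for v in range(*r): print(v,''.join('O' if (h<16 or h>172) and S>170 else 'B' if 100<h<130 and S>110 else '#' if S<60 and V>110 else '+' if S<60 and V>60 else ' ' if S<90 else 'w' for h,S,V in h3[v,c[0]:c[1]:st]))
print('wrist');asc(im,(150,330,4),(240,330),2) if 0 else asc(im[::4,::2],(38,84),(120,166))
x,y=map(int,proj('side',P(0,.22)));print('side col0',x-35);asc(b,(y-45,y+60),(x-35,x+35))
E
```

```text
[0.549  0.2306 0.4162] [[-0.0382  0.9992 -0.008 ]
 [ 0.9993  0.0381 -0.0041]
 [-0.0038 -0.0082 -1.    ]] [-0.1984  0.6687 -0.4871  1.6312  0.3654  0.943  -0.7779] 16.1
rear [280.3 331.1] side [211.3 212. ]
rearface+13 [280.  304.3] side [208.9 216.7]
front+13 [281.6 201.6] side [217.5 264.1]
face [281.7 218.2] side [219.6 259.3]
tip [281.9 202.5] side [221.8 272. ]
wrist 0.6 [0.5497 0.24   0.2802] tool [0.0099 0.0022 0.136 ]
side 0.65 [ 0.7249 -0.42    0.0245] tool [-0.6554  0.1541  0.3929]
side 0.58 [0.5434 0.2353 0.2322] tool [ 0.0057 -0.0039  0.1841]
wrist
38 +++++++++++++++++++###++++++++++###+++++++++++
39 +++++++++++++++++++###+++++++++ +##+++++++++++
40 +++++++++++++++++++###+++++++++ +##+++++++++++
41 +++++++++++++++++++###+++++++++++##+++++++++++
42 +++++++++++++++++++###+++++++++++##+++++++++++
43 ++++++++++++++++++++##+++++++++++##+++++++++++
44 ++++++++++++++++++++##+++++++++++##+++++++++++
45 ++++++++++++++++++++##+++++++++++##+++++++++++
46    +++++++++++++++++###+++++    +##++    +++++
47         ++      ++++###++++      ##      +++++
48                     ##+        
[... 8918 characters left out ...]
              ##          +#                                 
300 ####                   ##          ##                                 
301 ####                  +#+         +#                                  
302 ###                   ##          ##                                  
303 ##+                  +#+          ##                                  
304 #+                   +#          +#+                                  
305 +                    ##          ##                                   
306                     +#           #+                                   
307                     ##          +#                                    
308                    +#+          ##
```

```bash
cat > fit.py <<'E'
from stand import *
from scipy.optimize import least_squares
def rays(im):
    h3=cv2.cvtColor(im,cv2.COLOR_RGB2HSV);H,S,V=cv2.split(h3)
    B=(H>100)&(H<130)&(S>110); O=((H<16)|(H>172))&(S>170)
    out=''.join('B' if b else 'O' if o else '.' for b,o in zip(B[:,282],O[:,282]))
    return B,O,out
def fit(im,guess=None,v0=150):
    B,O,c=rays(im); seg=[i for i in range(v0,360) if c[i]!=c[i-1]]
    rows={}
    for v in range(200,330,8):
        u=np.nonzero((B|O)[v,230:335])[0]
        if len(u)>25: rows[v]=(u.min()+229.5,u.max()+230.5)
    return seg,c[v0:360],rows
E
python3 - <<'E'
from fit import *
im=cv2.imread('pics/w9.png')[:,:,::-1].copy()
seg,c,rows=fit(im);print(seg);print(rows)
p,R=toolpose()
W=lambda X:wproj(p+R.apply(X))
def pt(v,s,h,y=0): # s ahead of rear along axis, h = +x side
    x0,z0,th,y0=v[:4]; a=np.array([-np.sin(th),0,np.cos(th)]);n=np.array([np.cos(th),0,np.sin(th)])
    return W(np.array([x0,y0+y,z0])+s*a+h*n)
def res(v,front,band,rear,far,wf,wr):
    return np.array([pt(v,.130,.013)[1]-front,pt(v,.018,.013)[1]-band,pt(v,0,.013)[1]-rear,pt(v,0,-.013)[1]-far,
     pt(v,.128,.013,-.013)[0]-wf[0],pt(v,.128,.013,.013)[0]-wf[1],pt(v,0.002,.013,-.013)[0]-wr[0],pt(v,0.002,.013,.013)[0]-wr[1]])
import sys
s=least_squares(res,[0,.118,.1,0],args=(222.5,283,303,329.5,(267.5,304.5),(249,311.5)))
print(s.x,np.degrees(s.x[2]),s.fun.round(1))
s=s.x;X=p+R.apply(np.array([s[0],s[3],s[1]])+.17*np.array([-np.sin(s[2]),0,np.cos(s[2])]));print('tip',X,proj('side',X),'rear',proj('side',p+R.apply([s[0],s[3],s[1]])))
E
```

```text
[223, 282, 284, 303, 304, 329]
{224: (np.float64(265.5), np.float64(301.5)), 232: (np.float64(264.5), np.float64(301.5)), 240: (np.float64(263.5), np.float64(303.5)), 248: (np.float64(260.5), np.float64(306.5)), 256: (np.float64(258.5), np.float64(308.5)), 264: (np.float64(256.5), np.float64(309.5)), 272: (np.float64(255.5), np.float64(311.5)), 280: (np.float64(254.5), np.float64(312.5)), 288: (np.float64(250.5), np.float64(316.5)), 296: (np.float64(248.5), np.float64(318.5)), 304: (np.float64(247.5), np.float64(319.5)), 312: (np.float64(248.5), np.float64(318.5)), 320: (np.float64(249.5), np.float64(317.5)), 328: (np.float64(258.5), np.float64(311.5))}
[-0.0238  0.159   0.0473 -0.0001] 2.7075728388812603 [-1.4 -1.5 -5.   7.9  0.5 -7.   8.1 -4.3]
tip [0.5485 0.1981 0.0889] [227.87   272.7355] rear [217.8061 219.1137]
```

```bash
cat >> fit.py <<'E'
def solve(p,R,front,band,rear,far,wf,wr):
    W=lambda X:wproj(p+R.apply(X))
    def pt(v,s,h,y=0):
        x0,z0,th,y0,ry=v; a=np.array([-np.sin(th),0,np.cos(th)]);n=np.array([np.cos(th),0,np.sin(th)])
        return W(np.array([x0,y0+y+ry*s,z0])+s*a+h*n)
    def res(v): return np.array([pt(v,.130,.013)[1]-front,pt(v,.018,.013)[1]-band,pt(v,0,.013)[1]-rear,pt(v,0,-.013)[1]-far,
     pt(v,.130,.013,-.013)[0]-wf[0],pt(v,.130,.013,.013)[0]-wf[1],pt(v,0.0,.013,-.013)[0]-wr[0],pt(v,0.0,.013,.013)[0]-wr[1]])
    s=least_squares(res,[0,.118,.1,0,0]);v=s.x
    ax=np.array([-np.sin(v[2]),v[4],np.cos(v[2])]); r0=np.array([v[0],v[3],v[1]])
    print('x0 z0 y0',v[[0,1,3]],'tilt',np.degrees(v[2]),np.degrees(v[4]),'res',s.fun.round(1))
    for n,q in(('rear',0),('face',.13),('tip',.17)):
        X=p+R.apply(r0+q*ax);print(n,X,'side',proj('side',X).round(1))
    return r0,ax
E
python3 - <<'E'
from fit import *
p,R=toolpose()
solve(p,R,222.5,283,303.5,329.5,(265.5,301.5),(247.5,319.5))
E
```

```text
x0 z0 y0 [-0.0171  0.1494  0.0006] tilt 3.99918124678978 -0.03147759245620061 res [-1.7 -2.5 -6.2 10.6  2.8 -2.8  8.9 -8.9]
rear [0.5498 0.213  0.2684] side [215.7 217.7]
face [0.5492 0.2039 0.1387] side [224.4 259.6]
tip [0.549  0.2011 0.0988] side [226.7 270.8]
```

```bash
sed -i "s/,pt(v,0,-.013)\[1\]-far,/,/" fit.py; python3 - <<'E'
from fit import *
p,R=toolpose()
solve(p,R,222.5,283,303.5,0,(265.5,301.5),(247.5,319.5))
E
```

```text
x0 z0 y0 [0.0032 0.1146 0.0007] tilt 7.7719835867411735 -0.03415012444887583 res [-0.1  0.3 -0.3  0.5 -0.5 -0.1  0.1]
rear [0.5493 0.2332 0.3031] side [209.7 211. ]
face [0.5491 0.2156 0.1743] side [220.8 252.2]
tip [0.549  0.2102 0.1347] side [223.7 263.1]
```

```bash
python3 - <<'E'
from fit import *
im=cv2.imread('pics/w9.png');g=cv2.cvtColor(im,cv2.COLOR_BGR2GRAY).astype(float)
for v in (60,90,120,150,165,180,195,204):
    row=cv2.GaussianBlur(g[v:v+1,255:335],(5,1),0)[0]; pk=[i for i in range(2,78) if row[i]==row[i-2:i+3].max() and row[i]>row.mean()+12]
    print(v,[(i+255,wunproj((i+255,v),.09)[:2].round(4).tolist()) for i in pk])
for u in (290,294,298):
    c=cv2.GaussianBlur(g[:230,u:u+1],(1,5),0)[:,0]; pk=[i for i in range(2,226) if c[i]==c[i-2:i+3].max() and c[i]>c.mean()+25]
    print(u,[(i,wunproj((u,i),.09)[:2].round(4).tolist()) for i in pk])
print('top mid',unproj('top',(161.7,170.3),.09),'ends',unproj('top',(136,171.3),.09),unproj('top',(187.5,169.4),.09))
E
```

```text
60 []
90 [(278, [0.5394, 0.3276]), (306, [0.5654, 0.3287])]
120 [(279, [0.5413, 0.2992]), (306, [0.5666, 0.3003])]
150 [(280, [0.5432, 0.2706]), (307, [0.5689, 0.2716])]
165 [(281, [0.5446, 0.256]), (307, [0.5696, 0.257])]
180 [(281, [0.5451, 0.2412]), (307, [0.5704, 0.2422])]
195 [(282, [0.5466, 0.2261]), (307, [0.5712, 0.227])]
204 [(282, [0.5469, 0.2168]), (307, [0.5718, 0.2177])]
290 [(76, [0.5501, 0.3413]), (209, [0.5551, 0.2118])]
294 [(76, [0.5538, 0.3415]), (209, [0.5591, 0.212])]
298 [(76, [0.5574, 0.3417]), (209, [0.5631, 0.2121])]
top mid [0.5537 0.2758 0.09  ] ends [0.5504 0.3395 0.09  ] [0.5569 0.2117 0.09  ]
```

```bash
cat > slot.py <<'E'
from fit import *
mid=np.array([.5550,.2766,.09]); sy=np.array([-np.sin(np.radians(3.2)),np.cos(np.radians(3.2)),0]); sx=np.array([sy[1],-sy[0],0])
tl=np.radians(7.77)
r0=np.array([.0032,.0007,.1146]); ax=np.array([-np.sin(tl),-.0006,np.cos(tl)])
n_=np.array([np.cos(tl),0,np.sin(tl)])
# tool R: ax->-z, n_ -> sy
Rv=Ro.from_matrix(np.column_stack([sy,np.cross([0,0,-1],sy),[0,0,-1]])@np.column_stack([n_,[0,1,0],[-np.sin(tl),0,np.cos(tl)]]).T)
def tipw(): p,R=toolpose(); return p+R.apply(r0+.17*ax)
def tgt(s,h,lat=0): # tip nominal end at height h above slot floor
    return mid+s*sy+lat*sx+np.array([0,0,h-.008])-Rv.apply(r0+.17*ax)
def where():
    t=tipw()-mid; return 'tip s %.4f lat %.4f above floor %.4f'%(t@sy,t@sx,t[2]+.008)
E
python3 - <<'E'
from slot import *
print(Rv.as_matrix(),where(),tipw())
plan(tgt(-.041,.03),Rv)
E
```

```text
[[-0.0553  0.9984 -0.0075]
 [ 0.9893  0.0558  0.135 ]
 [ 0.1352  0.     -0.9908]] tip s -0.0659 lat -0.0097 above floor 0.0527 [0.549  0.2102 0.1347]
n 1 dist 0.0274 rot [-0.29  7.78 -1.16]
[-0.0134, 0.0079, 0.0226] [-0.29, 7.78, -1.16]
```

Request:
play_rows([
  [0,-0.0065,0.004,0.011,-0.15,3.9,-0.6],
  [0,-0.0065,0.004,0.011,-0.15,3.9,-0.6],
  [0,0,0,0,0,0,0],
], grip_force=55)

```text
clock: 16.73
tool_pos: [0.5581, 0.2171, 0.3945]
eef_rot: [0.686, 0.725, 0.046, -0.05]
contact_force: [0.9, -0.3, -1.8]
opening: 0.288
finger_force: 55.0
```

```bash
python3 - <<'E'
from slot import *
print(where(),st()['contact_force'],st()['q']); p,R=toolpose()
im=save('wrist','w10.png'); b=save('side','side5.png')
seg,c,rows=fit(im);print(seg,c);print(rows)
print('pred tip w',wproj(tipw()),'side tip,face',proj('side',tipw()),proj('side',tipw()+[0,0,.04]))
g=cv2.cvtColor(im,cv2.COLOR_RGB2GRAY).astype(float)
for v in (60,90,120,150,165,180):
    row=cv2.GaussianBlur(g[v:v+1,255:335],(5,1),0)[0]; pk=[i for i in range(2,78) if row[i]==row[i-2:i+3].max() and row[i]>row.mean()+12]
    print(v,[(i+255,((wunproj((i+255,v),.09)-mid)@np.column_stack([sx,sy])).round(4).tolist()) for i in pk])
E
```

```text
tip s -0.0411 lat -0.0001 above floor 0.0294 [ 0.854  -0.3385 -1.7875] [-0.0979  0.7042 -0.5585  1.6679  0.3191  0.8119 -0.6931]
[223, 282, 284, 303, 304, 329] .........................................................................BBBBBBBBBBBBBBBBBBBBBBBBBBBBBBBBBBBBBBBBBBBBBBBBBBBBBBBBBBB..OOOOOOOOOOOOOOOOOOO.BBBBBBBBBBBBBBBBBBBBBBBBB...............................
{224: (np.float64(266.5), np.float64(300.5)), 232: (np.float64(265.5), np.float64(301.5)), 240: (np.float64(264.5), np.float64(302.5)), 248: (np.float64(260.5), np.float64(306.5)), 256: (np.float64(258.5), np.float64(308.5)), 264: (np.float64(257.5), np.float64(309.5)), 272: (np.float64(255.5), np.float64(311.5)), 280: (np.float64(254.5), np.float64(312.5)), 288: (np.float64(250.5), np.float64(316.5)), 296: (np.float64(249.5), np.float64(317.5)), 304: (np.float64(247.5), np.float64(319.5)), 312: (np.float64(248.5), np.float64(317.5)), 320: (np.float64(249.5), np.float64(317.5)), 328: (np.float64(259.5), np.float64(305.5))}
pred tip w [283.5238 226.7384] side tip,face [216.3484 278.9179] [214.1584 266.521 ]
60 []
90 []
120 [(268, [-0.014, 0.0553]), (296, [0.0114, 0.0553])]
150 [(269, [-0.0131, 0.0277]), (297, [0.0124, 0.0277])]
165 [(269, [-0.0131, 0.014]), (297, [0.0125, 0.014])]
180 [(269, [-0.0132, 0.0002]), (297, [0.0125, 0.0002])]
```

```bash
python3 - <<'E'
from slot import *
h3=cv2.cvtColor(cv2.imread('pics/side5.png'),cv2.COLOR_BGR2HSV)
t=tipw();print('rear',proj('side',t+[0,0,.17]),'face',proj('side',t+[0,0,.04]),'tip',proj('side',t))
x,y=map(int,proj('side',t+[0,0,.1]))
for v in range(y-30,y+42,2): print(v,x-25,''.join('O' if (h<16 or h>172) and S>170 else 'B' if 100<h<130 and S>110 else '#' if S<60 and V>110 else '+' if S<60 and V>60 else ' ' if S<90 else 'w' for h,S,V in h3[v,x-25:x+25]))
E
```

```text
rear [205.9893 220.2786] face [214.1584 266.521 ] tip [216.3484 278.9179]
216 185    www        +++     +               ww++++++++ w
218 185                w BBBBBBB              ww +++++++ +
220 185 wwww            BBBBBBBBB             wwwwwwwww   
222 185 wwwww          BBBBBBBBBB              wwwwwwwwwww
224 185 wwwww         BBBBBBBBBBBBBB          wwwwwwwwwwww
226 185 wwwwww       OOOwww   BBBBw           wwwwwwwwwwww
228 185 wwwwww       OOOOOOOOOOOOOOw          wwwwwwwwwwww
230 185 wwwwwww      wOOOOOOOOOOOOOO          wwwwwwwwwwww
232 185 wwwwwww       OOOOOOOOOOOOOO          wwwwwwwwwwww
234 185 wwwwwww        BBBBBBBB   w           wwwwwwwwwwww
236 185 wwwwwwww        BBBBBBBBBBBB          wwwwwwwwwwww
238 185       ww        BBBBBBBBBBBB          wwwwwwwwwwww
240 185                 BBBBBBBBBBBB         wwwwwwwwwwwww
242 185                  BBBBBBBBBBB         wwwwwwwwwwwww
244 185                  BBBBBBBBBBBw                    w
246 185                  BBBBBBBBBBBBBBBBw                
248 185                  wBBBBBBBBBBBBBBw B               
250 185                
[... 386 characters left out ...]
   
264 185                     BBBBBBBBBBBBBBBB              
266 185                      BBBBBBBBBBBBBBw              
268 185                      BBBBBBBBBBBBBB               
270 185                         BBBBBBBBBB                
272 185                                                   
274 185 +                           +++++                 
276 185 +++                          ++++++++++++         
278 185 ++++                         ++++       ++        
280 185 ####+                       +++++       +         
282 185 #+###                      ++          +          
284 185 #####+                    ++          ++          
286 185 #####+                   +#          ++
```

```bash
sed -i 's/7.77/8.8/' slot.py; python3 - <<'E'
from slot import *
print(where())
plan(tgt(-.042,.004),Rv,step=3)
plan(tgt(-.042,-.010),Rv,step=2,p0=tgt(-.042,.004),R0=Rv)
print('fwd 10mm',Rv.inv().apply(.01*sy),'down 10mm',Rv.inv().apply([0,0,-.01]))
E
```

```text
tip s -0.0415 lat 0.0002 above floor 0.0308
n 3 dist 0.0276 rot [0.01 0.97 0.1 ]
[-0.003, -0.0, 0.0087] [0.0, 0.32, 0.03]
[-0.003, -0.0, 0.0087] [0.0, 0.32, 0.03]
[-0.0031, -0.0, 0.0087] [0.0, 0.32, 0.03]
n 2 dist 0.014 rot [0. 0. 0.]
[-0.0011, 0.0, 0.0069] [0.0, 0.0, 0.0]
[-0.0011, 0.0, 0.0069] [0.0, 0.0, 0.0]
fwd 10mm [ 0.0099 -0.      0.0015] down 10mm [-0.0015  0.      0.0099]
```

Request:
play_rows([
  [0,-0.003,0,0.0087,0,0.32,0],
  [0,-0.003,0,0.0087,0,0.32,0],
  [0,-0.003,0,0.0087,0,0.32,0],
  [0,0,0,0,0,0,0],
  [0,0,0,0,0,0,0],
])

```text
clock: 17.45
tool_pos: [0.5579, 0.2145, 0.3684]
eef_rot: [0.684, 0.725, 0.053, -0.056]
contact_force: [-0.6, -0.7, -1.3]
opening: 0.29
finger_force: 55.0
```

Request:
play_rows([
  [0,-0.0011,0,0.007,0,0,0],
  [0,0,0,0,0,0,0],
])

```text
clock: 17.7
tool_pos: [0.558, 0.2146, 0.361]
eef_rot: [0.684, 0.725, 0.053, -0.056]
contact_force: [0.2, 0.0, -1.2]
opening: 0.294
finger_force: 55.0
```

Request:
play_rows([
  [0,-0.0006,0,0.004,0,0,0],
  [0,0,0,0,0,0,0],
])

```text
clock: 17.95
tool_pos: [0.558, 0.2146, 0.3571]
eef_rot: [0.684, 0.725, 0.053, -0.056]
contact_force: [0.0, 0.8, -2.3]
opening: 0.29
finger_force: 55.0
```

Request:
play_rows([
  [0,-0.0006,0,0.004,0,0,0],
  [0,0,0,0,0,0,0],
])

```text
clock: 18.2
tool_pos: [0.5579, 0.2147, 0.353]
eef_rot: [0.684, 0.725, 0.053, -0.056]
contact_force: [-0.1, 1.6, -2.5]
opening: 0.292
finger_force: 55.0
```

```bash
python3 - <<'E'
from slot import *
print(where(),st()['contact_force'],st()['moment'])
p,R=toolpose();im=save('wrist','w11.png');seg,c,rows=fit(im);print(seg)
E
```

```text
tip s -0.0409 lat 0.0002 above floor -0.0117 [-0.1266  1.6308 -2.5114] [ 0.1202 -0.1569 -0.0363]
[223, 282, 284, 303, 304, 329, 357, 359]
```

Request:
play_rows([
  [0,-0.0005,0,0.003,0,0,0],
  [0,0,0,0,0,0,0],
])

```text
clock: 18.5
tool_pos: [0.558, 0.2147, 0.3502]
eef_rot: [0.684, 0.725, 0.053, -0.056]
contact_force: [-0.8, 1.6, 0.2]
opening: 0.293
finger_force: 55.0
```

Request:
play_rows([
  [0,-0.0005,0,0.003,0,0,0],
  [0,0,0,0,0,0,0],
])

```text
clock: 18.75
tool_pos: [0.558, 0.2147, 0.3472]
eef_rot: [0.684, 0.725, 0.053, -0.056]
contact_force: [0.2, 2.7, 0.2]
opening: 0.291
finger_force: 55.0
```

```bash
python3 - <<'E'
from slot import *
print(where(),tipw(),st()['contact_force'],st()['moment'])
b=save('side','side6.png');h3=cv2.cvtColor(b,cv2.COLOR_RGB2HSV)
t=tipw();print('rear',proj('side',t+[0,0,.17]),'face',proj('side',t+[0,0,.04]),'tip',proj('side',t))
x,y=map(int,proj('side',t+[0,0,.04]))
for v in range(y-14,y+22): print(v,x-25,''.join('O' if (h<16 or h>172) and S>170 else 'B' if 100<h<130 and S>110 else '#' if S<60 and V>110 else '+' if S<60 and V>60 else ',' if V>45 else ' ' if S<90 else 'w' for h,S,V in h3[v,x-25:x+25]))
E
```

```text
tip s -0.0408 lat 0.0004 above floor -0.0176 [0.5576 0.2359 0.0644] [0.2345 2.7331 0.2228] [ 0.5203 -0.1389 -0.0193]
rear [209.5443 237.7177] face [217.0539 280.4888] tip [219.0781 292.018 ]
266 192               BBBBBBBBBBBBBwB w                   
267 192               BBBBBBBBBBBBBBBB                    
268 192                w BBBBBBBBBBB B                    
269 192                BBww     BB B Bw                   
270 192               BBBBBBBBBwww BBwB                   
271 192                  BBBBBBBBBBwBB                    
272 192                BBww     BBwB B                    
273 192                BBBBBBBBBww B BB                   
274 192                   BBBBBBBBBwBBBB                  
275 192                wBBww  w BBB BBBB                  
276 192                BBBBBBBBBwwwB BB,++,               
277 192                    BBBBBBBBB BBB,++               
278 192                 BBBww  w BB BBBB ++               
279 192                 BBBBBBBBBww BBB, +                
280 192                 BBBBBBBBBBBBBBB  +                
281 192                 
[... 491 characters left out ...]
               
290 192                  #+    ,++++,+,                   
291 192                 +#,     +++++#                    
292 192                 ##      +++,##                    
293 192                +#,        ,+#+                    
294 192                ##          ##                     
295 192                ##          ##                     
296 192               +#+         +#+                     
297 192               ##          ##                      
298 192              +#+          #+                      
299 192              ##          +#                       
300 192              ##          ##                       
301 192             +#+         +#,
```

```bash
python3 - <<'E'
from slot import *
t=tipw()
for a,b in((-1,-1),(-1,1),(1,-1),(1,1)): print('face corner sx',a,'sy',b,proj('side',t+[0,0,.04]+.013*a*sx+.013*b*sy).round(1))
for h in(-.0176,-.008,0,.008): print(h,proj('side',mid+sy*-.041+np.array([0,0,h-.008])).round(1))
for l in (-.009,.009,-.0125,.0125): print('edge',l,proj('side',mid+sy*-.041+sx*l).round(1), proj('side',mid+sx*l).round(1))
print(proj('side',mid-.0648*sy),proj('side',mid+.0648*sy))
h3=cv2.cvtColor(cv2.imread('pics/side6.png'),cv2.COLOR_BGR2HSV)
for v in range(284,297): print(v,h3[v,208:228,2].tolist())
E
```

```text
face corner sx -1 sy -1 [224.7 276.7]
face corner sx -1 sy 1 [221.  286.2]
face corner sx 1 sy -1 [213.2 274.9]
face corner sx 1 sy 1 [209.3 284.3]
-0.0176 [219.3 292. ]
-0.008 [218.8 289.3]
0 [218.4 287. ]
0.008 [218.  284.7]
edge -0.009 [222.  285.3] [216.  300.8]
edge 0.009 [214.  284.1] [207.8 299.4]
edge -0.0125 [223.5 285.6] [217.6 301. ]
edge 0.0125 [212.5 283.8] [206.2 299.2]
[221.3303 276.2539] [201.3724 326.7273]
284 [34, 88, 88, 90, 91, 91, 91, 93, 90, 89, 91, 88, 69, 48, 32, 72, 68, 24, 24, 24]
285 [36, 48, 59, 69, 73, 81, 88, 88, 87, 89, 89, 89, 69, 37, 43, 88, 36, 26, 24, 22]
286 [28, 35, 50, 41, 42, 40, 47, 49, 56, 68, 76, 80, 60, 32, 71, 71, 24, 25, 25, 26]
287 [37, 42, 107, 46, 34, 34, 39, 40, 42, 43, 40, 41, 36, 28, 89, 62, 25, 36, 37, 23]
288 [35, 80, 97, 36, 22, 23, 24, 51, 68, 59, 50, 49, 36, 41, 88, 35, 37, 37, 37, 38]
289 [38, 152, 158, 24, 22, 23, 22, 46, 80, 79, 77, 74, 29, 71, 71, 39, 37, 36, 35, 37]
290 [42, 187, 90, 34, 23, 23, 22, 46, 80, 79, 76, 73, 46, 102, 56, 37, 37, 38, 38, 37]
291 [80, 185, 46, 26, 26, 23, 21, 43, 80, 80, 77, 62, 69, 183, 45, 37, 39, 36, 37, 36]
292 [146, 139, 33, 23, 33, 29, 27, 34, 76, 79, 77, 48, 154, 140, 37, 37, 37, 38, 37, 37]
293 [185, 54, 25, 24, 36, 35, 37, 36, 37, 35, 46, 80, 184, 68, 36, 36, 38, 37, 37, 37]
294 [158, 36, 20, 23, 38, 37, 36, 35, 38, 36, 39, 151, 157, 37, 37, 39, 37, 37, 37, 36]
295 [113, 33, 22, 26, 38, 34, 37, 37, 36, 36, 42, 187, 117, 37, 37, 36, 38, 36, 36, 36]
296 [67, 26, 22, 37, 37, 35, 36, 37, 37, 36, 78, 183, 67, 38, 37, 37, 37, 36, 36, 36]
```

Request:
play_rows([
  [0,0.003,0,0.0005,0,0,0],
  [0,0,0,0,0,0,0],
])

```text
clock: 19.05
tool_pos: [0.5577, 0.2169, 0.3468]
eef_rot: [0.684, 0.725, 0.052, -0.056]
contact_force: [0.1, 0.0, -0.9]
opening: 0.292
finger_force: 55.0
```

Request:
play_rows([
  [0,-0.0006,0,0.004,0,0,0],
  [0,0,0,0,0,0,0],
])

```text
clock: 19.3
tool_pos: [0.5577, 0.217, 0.3425]
eef_rot: [0.684, 0.725, 0.052, -0.056]
contact_force: [-0.5, -0.7, -1.0]
opening: 0.293
finger_force: 55.0
```

```bash
python3 - <<'E'
from slot import *
print(where(),st()['contact_force'],st()['moment'])
b=save('side','side7.png');h3=cv2.cvtColor(b,cv2.COLOR_RGB2HSV)
t=tipw();print('face c',proj('side',t+[0,0,.04]+.013*sy-.013*sx))
for v in range(284,299): print(v,h3[v,206:226,2].tolist())
E
```

```text
tip s -0.0390 lat -0.0002 above floor -0.0222 [-0.4741 -0.6705 -1.015 ] [-0.3349 -0.1012  0.006 ]
face c [221.2027 288.2864]
284 [23, 25, 25, 90, 90, 87, 89, 89, 89, 88, 89, 90, 89, 88, 68, 67, 48, 48, 69, 22]
285 [25, 24, 24, 86, 90, 89, 89, 88, 89, 88, 89, 91, 87, 88, 68, 66, 39, 74, 34, 24]
286 [25, 27, 23, 67, 87, 87, 88, 90, 88, 88, 89, 89, 88, 90, 73, 57, 48, 70, 23, 22]
287 [36, 38, 28, 47, 55, 69, 73, 80, 87, 86, 87, 87, 89, 90, 78, 40, 74, 62, 25, 26]
288 [37, 38, 35, 47, 40, 36, 39, 39, 46, 49, 57, 67, 73, 80, 71, 35, 87, 34, 36, 36]
289 [36, 37, 39, 117, 76, 29, 33, 34, 38, 40, 42, 41, 39, 39, 39, 48, 70, 27, 37, 36]
290 [37, 38, 41, 187, 90, 23, 22, 24, 20, 45, 70, 69, 50, 48, 36, 74, 55, 35, 35, 36]
291 [38, 38, 80, 185, 46, 26, 23, 25, 21, 43, 78, 81, 77, 57, 53, 95, 44, 37, 36, 37]
292 [37, 42, 149, 138, 31, 23, 24, 25, 23, 32, 76, 77, 75, 50, 152, 139, 37, 37, 37, 36]
293 [37, 80, 185, 54, 26, 21, 37, 36, 37, 36, 38, 24, 36, 78, 184, 68, 37, 37, 37, 38]
294 [39, 148, 158, 37, 23, 25, 37, 36, 36, 38, 37, 37, 38, 154, 158, 36, 36, 37, 36, 37]
295 [41, 188, 112, 33, 21, 24, 36, 37, 37, 37, 36, 37, 43, 186, 116, 36, 37, 37, 36, 36]
296 [68, 184, 66, 25, 22, 37, 37, 37, 38, 36, 36, 37, 80, 184, 68, 36, 37, 38, 36, 37]
297 [147, 137, 32, 23, 23, 37, 37, 36, 37, 36, 36, 37, 146, 142, 37, 37, 38, 37, 37, 37]
298 [186, 65, 26, 24, 37, 37, 36, 37, 36, 37, 37, 42, 187, 84, 36, 35, 38, 36, 37, 35]
```

Request:
play_rows([
  [0,-0.0006,0,0.004,0,0,0],
  [0,0,0,0,0,0,0],
])

```text
clock: 19.6
tool_pos: [0.5578, 0.2174, 0.3387]
eef_rot: [0.684, 0.725, 0.053, -0.056]
contact_force: [0.1, -0.8, -1.1]
opening: 0.288
finger_force: 55.0
```

Request:
play_rows([
  [0,-0.0005,0,0.003,0,0,0],
  [0,0,0,0,0,0,0],
])

```text
clock: 19.85
tool_pos: [0.5577, 0.2178, 0.3378]
eef_rot: [0.684, 0.725, 0.054, -0.056]
contact_force: [-2.7, -2.5, 11.4]
opening: 0.291
finger_force: 55.0
```

Request:
play_rows([
  [0,-0.0003,0,0.002,0,0,0],
  [0,0,0,0,0,0,0],
])

```text
clock: 20.1
tool_pos: [0.5576, 0.218, 0.3377]
eef_rot: [0.684, 0.725, 0.054, -0.055]
contact_force: [-5.6, -4.1, 24.8]
opening: 0.289
finger_force: 55.0
```

```bash
python3 - <<'E'
from slot import *
print(where(),st()['contact_force'],st()['moment'])
E
```

```text
tip s -0.0377 lat 0.0006 above floor -0.0271 [-5.6141 -4.0857 24.8004] [-1.086   1.7043  0.1371]
```

```bash
python3 - <<'E'
from slot import *
b=save('side','side8.png');h3=cv2.cvtColor(b,cv2.COLOR_RGB2HSV)
t=tipw();c=mid+((t-mid)@sy)*sy
for z in (0,.005): print(z,[proj('side',c+[0,0,z]+.013*a*sx+.013*q*sy).round(1).tolist() for a,q in((-1,-1),(-1,1),(1,1))],'rear c',proj('side',c+[0,0,z+.13]).round(1))
for v in list(range(232,254,3))+list(range(276,298)): print(v,''.join('O' if (h<16 or h>172) and S>170 else 'B' if 100<h<130 and S>110 else '#' if S<60 and V>110 else '+' if S<60 and V>60 else ',' if V>33 else ' ' if S<90 else 'w' for h,S,V in h3[v,190:235]))
E
```

```text
0 [[225.1, 282.1], [221.4, 291.7], [209.8, 289.8]] rear c [210.1 244.1]
0.005 [[224.8, 280.7], [221.2, 290.2], [209.5, 288.3]] rear c [209.8 242.3]
232 ,,,,,,     ,,,,,,,,,,,,,,,,,,,,,,,,,     , ,,
235 ,, ,+++++++++++,,,,,,,,,,,,,,,,,,,,,      ,,,
238    ,,,,,,,,,+++,++++++,,,,,,,,,,,,,,,,,,,,,,,
241                BBBBBBBB,            ,,+++++,,
244 ,,,          BBBBBBBBBBB            ,,      ,
247 ,,,,       ,,BBBBBBBBBBBB                    
250 ,,,,,       OOOOOOOOOOOOO,                   
253 ,,,,,       ,OOOOOOOOOOOOO                   
276          ,,,,,   BB,,   ,,BBBB B +++,,       
277                  BBBBBBBBBBB B,BB,,++,       
278                   w,BBBBBBBBBBBBBB ++        
279                  ,BB,,   ,,BB BBBB +,        
280            ,      BBBBBBBBB,,B BBB,+,        
281                    ,,BBBBBBBBB BBB,+         
282 ,, ,,             BBBB,B  ,,B,BBBB,,         
283 +,,,,,,,,,        BBBBBBBBBB,BBBBB+          
284 +,,,,,,,,,        BBBBBBBBBBBBBBB,+          
285 +,,,,,,,,,,       ,BBBBBBBBBBBBBB,,          
286 +,,,,,,,,,         BBBBBBBBBBBBB,,           
287 +,,,,,,,,,,,,,     BBBBBBBBBBBBB,+           
288 +,,,,,,,,,,,,,,,,,,BBBBBBBBBBBB,,            
289 +,,,,,,,,,,,,,,,,,,,,,,BBBBBBBB,, ,,,,       
290 ,,,,,,,,,,,,,,,,,,,+,,,,,,,,,BB,,,,,,,       
291 ,,,,,,,,,,,,,,,,,,+#,    ,,,,,,+,,,,,,       
292 ,,,,,,,,,,,,,,,,,,##     ,+++,#+,,,,,,,,,,,,,
293 ,,,,,,,,,,,,,,,,,+#,  ,   , ,+#+,,,,,,,,,,,,,
294 ,,,,,,,,,,,,,,,,,##,  ,,,,,,,##,, ,,,,,,,,,,,
295 ,,,,,,,,,,,,,,,,,##   ,,,,,,,##,,,,,,,,,,,,,,
296 ,,,,,,,,,,,,,,,,+#+  ,,,,,,,+#+,,,,,,,,,,,,,,
297 ,,,,,,,,,,,,,,,,##   ,,,,,,,##,,,,,,,,,,,,,,,
```

Request:
play_rows([
  [0,-0.0005,-0.001,-0.005,0,0,0],
  [0,0,0,0,0,0,0],
  [0,0,0,0,0,0,0],
])

```text
clock: 20.52
tool_pos: [0.557, 0.2162, 0.3384]
eef_rot: [0.684, 0.725, 0.053, -0.056]
contact_force: [1.1, -0.1, -1.1]
opening: 0.289
finger_force: 55.0
```

```bash
python3 - <<'E'
from slot import *
print(where(),st()['contact_force'],st()['moment'])
p,R=toolpose();im=save('wrist','w12.png');seg,c,rows=fit(im);print(seg,rows)
E
```

```text
tip s -0.0395 lat -0.0008 above floor -0.0263 [ 1.1309 -0.095  -1.0655] [-0.104  -0.2382  0.0106]
[223, 282, 284, 303, 305, 328, 357, 359] {224: (np.float64(266.5), np.float64(299.5)), 232: (np.float64(265.5), np.float64(301.5)), 240: (np.float64(263.5), np.float64(302.5)), 248: (np.float64(260.5), np.float64(306.5)), 256: (np.float64(258.5), np.float64(308.5)), 264: (np.float64(257.5), np.float64(310.5)), 272: (np.float64(255.5), np.float64(311.5)), 280: (np.float64(254.5), np.float64(312.5)), 288: (np.float64(250.5), np.float64(316.5)), 296: (np.float64(248.5), np.float64(318.5)), 304: (np.float64(247.5), np.float64(319.5)), 312: (np.float64(249.5), np.float64(317.5)), 320: (np.float64(249.5), np.float64(317.5)), 328: (np.float64(261.5), np.float64(308.5))}
```

Request:
play_rows([
  [0,-0.0003,0,0.003,0,0,0],
  [0,0,0,0,0,0,0],
])

```text
clock: 20.82
tool_pos: [0.5568, 0.2166, 0.3378]
eef_rot: [0.684, 0.725, 0.053, -0.056]
contact_force: [-3.4, -2.9, 15.6]
opening: 0.292
finger_force: 55.0
```

```bash
python3 - <<'E'
from slot import *
print(where(),st()['contact_force'],st()['moment'])
E
```

```text
tip s -0.0391 lat -0.0005 above floor -0.0270 [-3.4437 -2.8642 15.5665] [-0.6907  0.8617  0.0898]
```

Request:
play_rows([
  [0,0.0003,0,-0.0015,0,0,0],
  [0,0,0,0,0,0,0],
  [50,0,0,0,0,0,0],
  [50,0,0,0,0,0,0],
  [50,0,0,0,0,0,0],
  [50,0,0,0,0,0,0],
])

```text
clock: 21.58
tool_pos: [0.5568, 0.2164, 0.3371]
eef_rot: [0.684, 0.725, 0.053, -0.056]
contact_force: [-0.2, 0.5, 0.0]
opening: 0.501
finger_force: 0.0
```

```bash
python3 - <<'E'
from slot import *
print(where(),st()['contact_force'],st()['opening'])
im=save('wrist','w13.png');seg,c,rows=fit(im);print(seg,rows)
b=save('side','side9.png');h3=cv2.cvtColor(b,cv2.COLOR_RGB2HSV)
for v in list(range(236,258,2))+list(range(280,297)): print(v,''.join('O' if (h<16 or h>172) and S>170 else 'B' if 100<h<130 and S>110 else '#' if S<60 and V>110 else '+' if S<60 and V>60 else ',' if V>33 else ' ' if S<90 else 'w' for h,S,V in h3[v,190:235]))
E
```

```text
tip s -0.0394 lat -0.0009 above floor -0.0276 [-0.2074  0.5165  0.0377] 0.5009059967925544
[223, 282, 284, 303, 304, 329, 357] {224: (np.float64(267.5), np.float64(299.5)), 232: (np.float64(265.5), np.float64(301.5)), 240: (np.float64(264.5), np.float64(302.5)), 248: (np.float64(260.5), np.float64(306.5)), 256: (np.float64(258.5), np.float64(308.5)), 264: (np.float64(257.5), np.float64(310.5)), 272: (np.float64(255.5), np.float64(311.5)), 280: (np.float64(254.5), np.float64(313.5)), 288: (np.float64(250.5), np.float64(316.5)), 296: (np.float64(249.5), np.float64(318.5)), 304: (np.float64(247.5), np.float64(319.5)), 312: (np.float64(250.5), np.float64(317.5)), 320: (np.float64(250.5), np.float64(316.5)), 328: (np.float64(264.5), np.float64(305.5))}
236 ,+++,+++++++,,++++++++++,+,,,,,,,,,,,,,,,,,, 
238 ,,      ,,,,,,,+,,,,+,+++++++,,,,,,,,,,,,,,,,
240          ,, ,,,+BBBBBBB,,,,,,       , ,,, ,+#
242             ,,,BBBBBBBBBBBBB,            ,,,+
244             ,,BBBBBBBBBBBBB,O             ,,,
246             ,BBBBBBBBBBBBB,OO,               
248 ,           ,OOOOOO,,,,,B,OOO,        
[... 357 characters left out ...]

283 +,,,,,,            BBBBBBBBBBBBBBB           
284 +,,,,,,            BBBBBBBBBBBBBBB           
285 +,,,,,,            BBBBBBBBBBBBBB,           
286 +,,,,,,,,,        ,BBBBBBBBBBBBBB            
287 +,,,,,,,,,,,,,,,,,,,BBBBBBBBBBBB,, ,,,,,     
288 +,,,,,,,,,,,,,,,,,,,,BBBBBBBBBBB ,,,,,,      
289 +,,,,,,,,,,,,,,,,,,+,,,,,,BBBBB,  ,,,,,,,,   
290 ,,,,,,,,,,,,,,,,,,,#+   ,,,,,,,,  ,,,,,,,,,, 
291 ,,,,,,,,,,,,,,,,,,+#,     +,,,,,,,,,,,,,,,,,,
292 ,,,,,,,,,,,,,,,,,,##      ,++,#+,,,,,,,,,,,,,
293 ,,,,,,,,,,,,,,,,,+#,  ,,,,, ,+#+,,,,,,,,,,,,,
294 ,,,,,,,,,,,,,,,,,##,  ,,,,,,,##,,,,,,,,,,,,,,
295 ,,,,,,,,,,,,,,,,,##   ,,,,,,,##,,,,,,,,,,,,,,
296 ,,,,,,,,,,,,,,,,+#+  ,,,,,,,+#+,,,,,,,,,,,,,,
```

Request:
play_rows([
  [50,0.0015,0,-0.01,0,0,0],
  [50,0.0046,0,-0.03,0,0,0],
  [50,0.0046,0,-0.03,0,0,0],
  [50,0.006,0,-0.04,0,0,0],
  [50,0.006,0,-0.04,0,0,0],
  [50,0,0,0,0,-4,0],
  [50,0,0,0,0,-4,0],
])

```text
clock: 22.55
tool_pos: [0.5567, 0.2156, 0.4906]
eef_rot: [0.686, 0.727, 0.005, -0.004]
contact_force: [1.2, 0.2, -0.4]
opening: 0.501
finger_force: 0.0
```

Request:
play_rows([
  [50,-0.05,0,0,0,0,0],
  [50,-0.05,0,0,0,0,0],
  [50,-0.05,0,0,0,0,0],
  [50,-0.02,0,0,0,0,0],
  [50,0,0,0,0,0,0],
])

```text
clock: 23.18
tool_pos: [0.5668, 0.0453, 0.4869]
eef_rot: [0.687, 0.727, 0.005, -0.005]
contact_force: [-0.3, 1.4, -0.2]
opening: 0.502
finger_force: 0.0
```

```bash
python3 - <<'E'
from slot import *
p,R=toolpose();print(p,st()['clock'])
im=save('wrist','w14.png');b=save('side','side10.png');t=save('top','top10.png')
for s in(-.039,):
  c=mid+s*sy
  print('face',proj('side',c),proj('top',c),wproj(c),'rear',proj('side',c+[0,0,.13]),proj('top',c+[0,0,.13]),wproj(c+[0,0,.13]))
  print('top rear corners',[proj('top',c+[0,0,.13]+.013*a*sx+.013*q*sy).round(1).tolist() for a in(-1,1) for q in(-1,1)])
A=lambda img,r,c0,c1:[print(v,''.join('O' if (h<16 or h>172) and S>170 else 'B' if 100<h<130 and S>110 else '#' if S<60 and V>110 else '+' if S<60 and V>60 else ',' if V>33 else ' ' if S<90 else 'w' for h,S,V in cv2.cvtColor(img,cv2.COLOR_RGB2HSV)[v,c0:c1])) for v in r]
print('side');A(b,range(236,294,1),190,235)
print('top');A(t,range(150,182),165,200)
for n,f in(('wrist',wc2w),('side',lambda q:c2w('side',q)),('top',lambda q:c2w('top',q))):
  for q in finder.spot_in(n,'probe')[:2]:print(n,q['score'],f(q['at']))
E
```

```text
[0.5668 0.0453 0.4869] 23.175
face [217.6978 285.4405] [177.0754 169.136 ] [284.6795  22.2489] rear [210.3339 243.6367] [163.5112 159.6829] [285.3728 -19.7919]
top rear corners [[169.5, 165.3], [157.8, 165.7], [169.3, 153.6], [157.5, 154.1]]
side
236 ,,,,,,,,,,,,,,,,,,,,,,,,,,,,,,,,,,,,,,,,,,,,,
237 ,,,,,,,,,,,,,,,,,,,,,,,,,,,,,,,,,,,,,,,,,,,,,
238 ,,,,,,,,,,,,,,,,,BBBB#,,,,,,,,,,,,,,,,,,,,,,,
239 ,,,,,,,,,,,,,,,,BBBBBBBBBBBB#,,,,,,,,,,,,,,,,
240 ,,,,,,,,,,,,,,,+BBBBBBBBBBBBB,,,,,,,,,,,,,,,,
241 ,,,,,,,,,,,,,,,BBBBBBBBBBBBB+O,,,,,,,,,,,,,,,
242 ,,,,,,,,,,,,,,,BBBBBBBBBBBBBOO,,,,,,,,,,,,,,,
243 ,,,,,,,,,,,,,,BBBBBBBBBBBBB+OO,,,,,,,,,,,,,,,
244 ,,,,,,,,,,,,,,BBBBBBBBBBBBBOOO,,,,,,,,,,,,,,,
245 ,,,,,,,,,,,,,BBBBBBBBBBBBBBOOO,,,,,,,,,,,,,,,
246 ,,,,,,,,,,,,,BBBBBBBBBBBBB,OOO,,,,,,,,,,,,,,,
247 ,,,,,,,,,,,,OO,,,BBBBBBBBB,OOO,,,,,,,,,,,,,,,
248 ,,,,,,,,,,,,,OOOOOOOO,,,B,OOO,,,,,,,,,,,,,,,,
249 ,,,,,,,,,,,,,OOOOOOOOOOOOOOOO,,,,,,,,,,,,,,,,
250 ,,,,,,,,,,,,,OOOOOOOOOOOOOOO,B,,,,,,,,,,,,,,,
251 ,,,,,,,,,,,,,OOOOOOOOOOOOOOO,B,,,,,,,,,,,,,,,
252 ,,,,,,,,,,,,,OOOOOOOOOOOOOO,BB,,,,,,,,,,,,,,,
253
[... 2800 characters left out ...]
,,++++++++
169 BBBBBBBBBBBBBBBBB,   ,,,,,,,++,++++
170 ,BBBBBBBBBBBBBBBB,   ,,,,,,,+++,+,+
171 ,,,BBBBBBBBBBBBBB,   ,,,,,,+,++++++
172 +,,,,,BBBBBBBBBB,,,,,,+,,,,,+++++++
173 ++++++,BBBBBBBBB,,,,,+++,,,,+,+,,,+
174 ++###++,,BBBBBBB,,,,+,,,,,++++,++++
175 #####++,,,,,,,,,,,,,,,,,,,,+++,,+,+
176 +++++++,,,,,,,,,,,,,,,,,,,,,+++++++
177 ++++++++++,+,,,,,,,,,,,,,,+++++,+++
178 ,,,+++,+,+,,,,,,,+,,,,,,,+++++++,+,
179 +,+,+,,+,+,,,,,,,++++++++,+++++,+++
180 ,,+++,++,+,+,,+,+,+++++++++++++,,++
181 ,,,++++,++,,,,++,+,++++++,,++++++++
wrist 0.88 [0.5558 0.2235 0.157 ]
side 0.72 [ 0.7369 -0.421   0.02  ]
side 0.71 [0.55   0.2491 0.1669]
top 0.92 [0.5492 0.2265 0.2019]
top 0.63 [ 0.7218 -0.4249  0.0317]
```

```bash
cat > pose.py <<'E'
from slot import *
def pf(obs,up=False):
    def P(v,a,q,h):
        R=Ro.from_rotvec([v[3],v[4],v[5]]); return v[:3]+R.apply(.013*a*sx+.013*q*sy+np.array([0,0,h]))
    def res(v): return np.concatenate([(proj(n,P(v,a,q,h))-uv)*w for n,a,q,h,uv,w in obs]+[np.array(v[3:])*(20 if not up else 1e4)])
    s=least_squares(res,[*(mid-.04*sy),0,0,0]);v=s.x
    print('s %.4f lat %.4f z-above-cover %.4f'%((v[:3]-mid)@sy,(v[:3]-mid)@sx,v[2]-.09),'tilt deg',np.degrees(v[3:]),s.fun.round(1).tolist())
E
python3 - <<'E'
from pose import *
S='side';T='top'
obs=[(S,1,-1,.13,(207,237.5),1),(S,-1,-1,.13,(219,239),1),(S,1,1,.13,(202,247),1),(S,-1,1,.13,(216,249),1),(S,1,1,0,(209,287),1),(S,-1,1,0,(221,290),1),
 (T,-1,-1,.13,(170.9,165.5),1),(T,1,-1,.13,(170.9,153.7),1),(T,-1,-1,0,(181.3,174.7),1)]
pf(obs);pf(obs,True);pf(obs[:6],True);pf(obs[6:],True)
# reference check of the slot outline in side view: predicted vs seen at rows 290-292
for v in (291,):
  for l in(-.0108,.0108):
    q=[proj('side',mid+s*sy+l*sx) for s in np.linspace(-.06,.06,241)]; print(l,min(q,key=lambda z:abs(z[1]-v)))
E
```

```text
s -0.0402 lat 0.0012 z-above-cover 0.0007 tilt deg [ 0.48   -0.7863 -1.0721] [-0.0, -0.5, 0.5, 0.1, 0.3, -0.7, -0.9, -0.5, 0.5, 1.4, 0.1, 0.5, -0.5, 0.1, -0.6, 0.2, 1.5, -1.0, 0.2, -0.3, -0.4]
s -0.0408 lat -0.0002 z-above-cover 0.0007 tilt deg [ 0.     -0.0001 -0.    ] [-0.5, -0.3, 0.1, -0.0, 0.1, -0.4, -1.1, -0.5, 1.3, 1.4, 0.9, 0.3, -0.6, -0.3, -0.9, -0.1, 1.8, -0.6, 0.0, -0.0, -0.0]
s -0.0534 lat 0.0062 z-above-cover -0.0143 tilt deg [ 0.     -0.0001 -0.    ] [-0.5, 0.1, -0.2, 0.3, 0.2, -0.2, -1.3, -0.4, 1.2, 0.7, 0.6, -0.5, 0.0, -0.0, -0.0]
s -0.0270 lat 0.0099 z-above-cover -0.0582 tilt deg [ 0.  0. -0.] [-0.5, -0.0, -0.7, 0.8, 1.3, -0.8, 0.0, 0.0, -0.0]
-0.0108 [220.6503 290.9984]
0.0108 [210.3791 290.929 ]
```

```bash
python3 -c "
from plant import r
print(r.finish_job())"
```

```text
the job is handed in; nothing more can be done
None
```

I laid the blue probe in the right-hand stand, regrasped it by its rear end, pushed it into the test socket and left it standing there. It came to a hard stop under about 25 N; afterwards the cameras put it within 1 mm of the cover and 1° of upright. The tip dropped in where it first touched down, near the -y end of the slot, so I felt along only about 3 mm; I handed the job in at about 23 s with the gripper clear, and the result was not reported back.

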